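# Centre the egg cup on its saucer

### The arm

A 6-joint arm with a two-finger parallel gripper is mounted at the origin on the work surface. World frame = base frame: x ahead of the robot, y to its left, z up, the work surface at z = 0. Lengths are in mm, angles in rad, forces in N, time in s.
With the tool pointing down it reaches from about 375 to 750 mm from the base axis. Payload 9 kg.
Tool frame: the origin (TCP) lies at the very end of the fingers, on their centre line; the grasp point (between the pads) lies 19 mm behind it; z points along the fingers, y is the direction in which the jaws open and shut (so a half turn about z gives the same grasp; the last joint's range is limited). The gripper opens to 85 mm and grips with 20 to 120 N. Pads are 22 mm wide; open, the fingers measure 114 mm over their backs; the gripper's body (76 mm by 85 mm) begins 54 mm behind the grasp point. The pads swing forward as they close: fully open they stand 13 mm farther back than shut.
Start: joints at [0.954, 0.104, 0.097, 1.564, 0, 1.353], TCP at [232.997, 552.949, 197.131] pointing down, gripper open.
Joint ranges: [-2.99, 2.99], [-0.84, 1.86], [-1.1, 1.16], [-1.84, 2.11], [-1.51, 1.56], [-3.14, 3.14]. Speed limits (rad/s): [2.22, 2.22, 2.57, 3.14, 3.14, 3.14].

### API

Orientations are given as a 3x3 rotation matrix whose columns are the frame's x, y, z axes.
In Python, from plant import robot gives the robot as it stands.
- The arm moves only by the tool jog_arm, never from a script. Its arguments are lists of equal length, an entry for each row: "dp": the shift along the tool's x, y, z in cm, a list of three; "turn": the turn, a rotation vector about the tool's x, y, z in rad, a list of three; "jaw": the finger opening in cm, from 0 to 8.54. A call has 1 to 5 rows; each row shifts and turns the commanded pose from where the row before left it, along the tool's axes as they then stand; what a row does not reach is not made up. A row lasts 1/10 s, in which the tool goes at most 50 mm and 8.59 degrees, less where a joint would pass 70% of its speed; a pose out of reach is approached as far as the arm can. A call is refused whole if a number of a shift passes 5 or a number of a turn 0.15, either way. A call with a gripper value outside its range is refused whole. The fingers move at their own pace and stop on an object; "force" is the grip in N (left out, the last holds). Time passes only in rows, so rows that do not move let the fingers close. It gives the time, the measured TCP pose, the force and the opening at its end, in the units of the state.
- robot.read_state(): the state, without advancing time (a new reading comes with each control period).
- robot.grab_frame(name): name is "scene" or "top" or "wrist"; returns the picture (400x640x3 uint8, blue, green, red); there is no depth.
- robot.camera_info(name): a dict with "fx", "fy", "cx", "cy" (pixels), "pose" (4x4, takes a point from camera to world coordinates); the wrist camera has in their place "hand_eye" (4x4, takes a point from camera to tool coordinates, whose origin is the TCP and whose axes are the flange's). Camera axes: x right, y down, z forward; pixel columns grow to the right and rows downward; lengths in mm; the calibration is good to about 2 mm. A picture is of the moment at which its call begins: read the wrist's pose just before it. camera_info takes no time and is no camera call.
- robot.job_done(): hands the job in, once; it reports no verdict.
The state is a dict: "t": time; "joint_positions": joint angles; "qvel": joint speeds; "joint_torque": joint torques, N m; "position": TCP position; "orientation": TCP orientation; "contact_force": force on the tool from outside, world axes, zero at the start; "moment": the same for the moment, N m; "finger_gap": finger opening in mm.
Only numpy, scipy, OpenCV 4.12 (cv2) and the standard library are available. Lean on these libraries where they do the work, as an engineer would, in place of code of your own. Each camera call takes 0.05 s, during which the arm holds its last target.

### The job

The boiled egg is ready to be carried through, but its wobbly egg cup stands right at the edge of the saucer. With the fingertips, push the egg cup lightly across until it stands still in the middle of the saucer, without letting it tip and with the egg still in it, and then draw the hand away. Never lift the cup or the egg or take either between the fingers, let the saucer stay where it is, and leave the mugs, the butter dish and the kettle alone.

Things in the scene. Friction and masses are not known exactly. Their poses are not given: they have to be found in the camera images.
- egg_cup: Mint silicone egg cup, loose, 40 mm tall, 40 g +-1/3. Stands on a ring only 30 mm wide; over it, 4 to 12 mm up, a foot flange 52 mm wide; waist 31, rim 47 mm. Origin: centre of its underside, z up. Wobbly: an upright finger with its tip under 12 mm above the saucer meets the flange, and slow pushes slide it upright (friction about 0.6, under 1 N), stopping with the push; at rim or egg it rocks over.
- egg: Brown hen's egg, 42 mm across and 55 mm long, about 60 g, standing loose in the bowl of the egg cup, blunt end down. Its origin is the lowest point of the blunt end, z up towards the pointed end; upright in the cup the origin is about 23 mm above the cup's underside and the top of the egg about 88 mm above the table.
- saucer: Plain stoneware saucer, flat, round, 112 mm across and 10 mm thick, its flat top without any raised rim and with a thin darker ring, 68 mm across, drawn around its middle; 260 g, standing loose on the table. Its origin is the centre of its underside, z up, so the middle of its top is 10 mm above the origin. Its yaw means nothing.
- mug_a: Stoneware mug, 82 mm across, 92 mm tall, with a side handle reaching 78 mm from its axis; stands on the table. Origin at the centre of its underside. To be left alone.
- mug_b: Stoneware mug like the other one, standing on the bamboo tray (320 by 270 mm, rim 26 mm high) at the robot's left. Origin at the centre of its underside. To be left alone.
- butter_dish: Round glass butter dish with a domed glass lid and knob, 132 mm across, 70 mm tall, on the table. Origin at the centre of its underside. To be left alone.
- kettle: Stainless steel kettle on its black power base, 168 mm across, 228 mm tall, its spout and handle reaching up to 137 mm from its axis; on the table at the robot's right. Origin at the centre of its underside. To be left alone.
There are look-alikes about, which are no part of the job. What is shaped like the egg_cup but orange or purple is not meant. What is shaped like the egg but red is not meant.

How it is judged:
By the outcome, as a careful person would: the job done as asked, in the order asked, and still so for the second after the job is handed in, with the robot touching nothing.
It also fails if it takes over 48 s, if anything falls off the work surface, if the arm or the gripper's body presses on something with over 40 N, if the wrist force passes 120 N, or if a joint passes its speed limit or range.

## Working session

There is one attempt and no reset: what is moved stays moved. The work goes in short steps, Python scripts to look and compute and a tool call to move; the robot and the scene stay as the last step left them, time stands still between calls to the robot, and variables do not carry over. Pictures are saved under pics/ and viewed, and the job is handed in when it is done.

Besides the shell and the picture viewer there is one more tool, called after "Emit:" as name(argument=value, ...) on one line, values as JSON. jog_arm: Moves the arm, as the interface text tells. Its arguments: {"type":"object","properties":{"dp":{"type":"array"},"turn":{"type":"array"},"jaw":{"type":"array"},"force":{"type":"number"}},"required":["dp","turn","jaw"]}

```bash
ls; mkdir -p pics
python3 - <<'E'
from plant import robot
import cv2
s=robot.read_state();print({k:s[k] for k in('t','position','orientation','contact_force','finger_gap')})
for n in("scene","top"):
    cv2.imwrite(f"pics/{n}0.png",robot.grab_frame(n))
    print(n,robot.camera_info(n))
print(robot.camera_info("wrist"))
E
```

```text
pics
{'t': 0.0, 'position': array([232.74258158, 552.60888442, 196.33057209]), 'orientation': array([[-9.21542650e-01,  3.88276366e-01, -7.79324030e-04],
       [ 3.88277029e-01,  9.21542084e-01, -1.06629307e-03],
       [ 3.04163493e-04, -1.28522816e-03, -9.99999128e-01]]), 'contact_force': array([ 0.08305031, -0.52397306,  0.41411078]), 'finger_gap': 85.5110474765407}
scene {'fx': 369.1464608794479, 'fy': 369.1464608794479, 'cx': 320.4592080937675, 'cy': 201.8272590265051, 'pose': array([[-6.29392955e-01,  5.61681915e-01, -5.37008319e-01,
         1.15878345e+03],
       [ 7.77067903e-01,  4.50047299e-01, -4.40026024e-01,
         5.03283105e+02],
       [-5.47551635e-03, -6.94241208e-01, -7.19721588e-01,
         8.78265431e+02],
       [ 0.00000000e+00,  0.00000000e+00,  0.00000000e+00,
         1.00000000e+00]])}
top {'fx': 441.3063991521036, 'fy': 441.3063991521036, 'cx': 315.7605671149634, 'cy': 199.7753178136411, 'pose': array([[ 6.46902608e-02, -9.77347377e-01,  2.01512470e-01,
         2.79342632e+02],
       [-9.97899900e-01, -6.40271628e-02,  9.81390960e-03,
        -1.57547307e+00],
       [ 3.31067292e-03, -2.01724138e-01, -9.79436783e-01,
         1.38253628e+03],
       [ 0.00000000e+00,  0.00000000e+00,  0.00000000e+00,
         1.00000000e+00]])}
{'fx': 281.9569047558988, 'fy': 281.9569047558988, 'cx': 315.86753611223685, 'cy': 199.50918133037447, 'hand_eye': array([[-6.20368832e-04, -9.59003894e-01, -2.83392214e-01,
         7.17200687e+01],
       [ 9.99999797e-01, -6.36965995e-04, -3.35783294e-05,
         4.99752749e-01],
       [-1.48309455e-04, -2.83392177e-01,  9.59004094e-01,
        -1.77139502e+02],
       [ 0.00000000e+00,  0.00000000e+00,  0.00000000e+00,
         1.00000000e+00]])}
```

View pics/scene0.png

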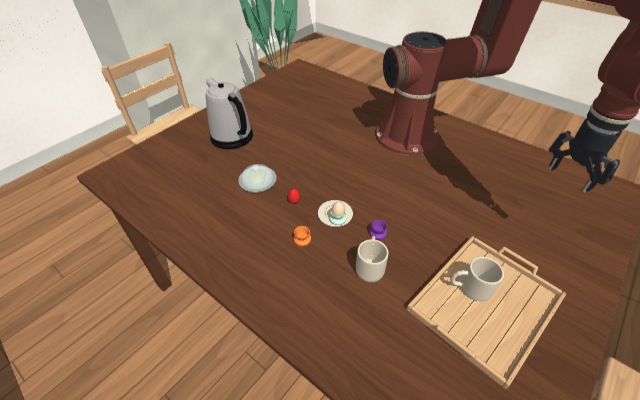

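View pics/top0.png

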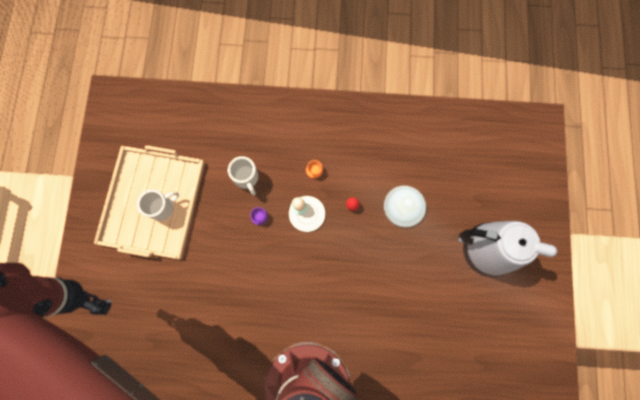

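The scene camera shows the egg in the mint cup at about (338,212), on the saucer at (335,213). In the top view the saucer is at (307,214), with the egg near its upper-left edge at (299,204). I'll zoom in on both and measure.

```bash
cat > h.py <<'E'
import numpy as np,cv2
from plant import robot
def cam(n,s=None):
    c=robot.camera_info(n)
    if 'pose' in c: P=c['pose']
    else:
        T=np.eye(4);T[:3,:3]=s['orientation'];T[:3,3]=s['position'];P=T@c['hand_eye']
    return c,P
def plane(n,u,v,z,s=None):
    c,P=cam(n,s)
    d=P[:3,:3]@np.array([(u-c['cx'])/c['fx'],(v-c['cy'])/c['fy'],1]);o=P[:3,3]
    return o+d*(z-o[2])/d[2]
def proj(n,p,s=None):
    c,P=cam(n,s)
    q=P[:3,:3].T@(np.asarray(p,float)-P[:3,3]);return np.array([c['fx']*q[0]/q[2]+c['cx'],c['fy']*q[1]/q[2]+c['cy']])
E
python3 - <<'E'
import cv2,numpy as np
from h import *
a=cv2.imread('pics/top0.png')[180:250,260:350];b=cv2.imread('pics/scene0.png')[180:250,290:380]
cv2.imwrite('pics/z0.png',np.hstack([cv2.resize(i,(400,311),interpolation=cv2.INTER_CUBIC) for i in(a,b)]))
for nm,t,s in(("saucer",(307,214,10),(335.5,213,10)),("egg top",(299,203,88),(338,203,88)),("orange",(315,169,40),(302,232,40)),("purple",(260,217,40),(379,226,40)),("red",(353,205,30),(294,197,30)),("muga",(242,172,92),(372,248,92)),("butter",(405,206,40),(257,178,40))):
    print(nm,plane("top",*t)[:2].round(),plane("scene",*s)[:2].round())
E
```

```text
saucer [514.  37.] [519.  41.]
egg top [533.  61.] [540.  64.]
orange [654.  21.] [662.  26.]
purple [490. 180.] [502. 189.]
red [ 549. -105.] [563. -96.]
muga [616. 239.] [619. 235.]
butter [ 554. -265.] [ 580. -246.]
```

View pics/z0.png

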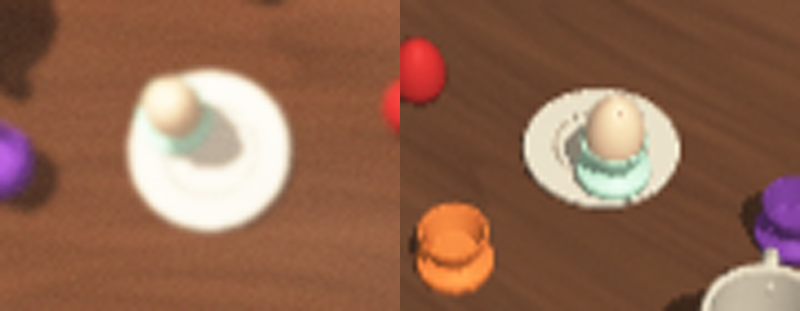

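Emit:
jog_arm(dp=[[0, 0, 0], [0, 0, 0], [0, 0, 0], [0, 0, 0], [0, 0, 0]], turn=[[0, 0, -0.14], [0, 0, -0.14], [0, 0, -0.14], [0, 0, -0.14], [0, 0, -0.14]], jaw=[0, 0, 0, 0, 0])

```text
t: 0.6
position: [232.9, 552.7, 196.6]
orientation: [[-0.953, -0.302, -0.0], [-0.302, 0.953, -0.001], [0.001, -0.0, -1.0]]
contact_force: [0.7, 0.4, -0.3]
finger_gap: 12.5
```

Emit:
jog_arm(dp=[[0, 0, 0], [0, 0, 0], [0, 0, 0], [0, 0, 0], [0, 0, 0]], turn=[[0, 0, -0.14], [0, 0, -0.14], [0, 0, -0.14], [0, 0, -0.14], [0, 0, 0]], jaw=[0, 0, 0, 0, 0])

```text
t: 1.1
position: [232.8, 552.8, 196.7]
orientation: [[-0.65, -0.76, -0.0], [-0.76, 0.65, -0.001], [0.001, -0.0, -1.0]]
contact_force: [-0.3, 0.3, -0.1]
finger_gap: -0.2
```

Run:
```python
from h import *
s=robot.read_state();print(s['position'],s['orientation'],s['finger_gap'],s['joint_positions'])
print(s['orientation'].T@(np.array([585,115,195])-s['position']))
```

```text
[232.84790143 552.78593495 196.6620292 ] [[-6.49940022e-01 -7.59985376e-01 -4.43024864e-04]
 [-7.59985185e-01  6.49940173e-01 -5.38535058e-04]
 [ 6.97218425e-04 -1.33231541e-05 -9.99999757e-01]] -0.18863035663483022 [9.54317299e-01 1.04474368e-01 9.68471674e-02 1.56386467e+00
 5.01098822e-05 9.10266727e-02]
[ 103.83192313 -552.16508912    1.74177973]
```

Emit:
jog_arm(dp=[[0.75, -3.95, 0], [0.75, -3.95, 0], [0.75, -3.95, 0], [0.75, -3.95, 0], [0.75, -3.95, 0]], turn=[[0, 0, 0], [0, 0, 0], [0, 0, 0], [0, 0, 0], [0, 0, 0]], jaw=[0, 0, 0, 0, 0])

```text
t: 1.6
position: [359.0, 394.5, 197.0]
orientation: [[-0.655, -0.756, -0.0], [-0.756, 0.655, 0.0], [0.0, 0.0, -1.0]]
contact_force: [0.4, -0.1, 0.2]
finger_gap: 0.3
```

Emit:
jog_arm(dp=[[0.75, -3.95, 0], [0.75, -3.95, 0], [0.75, -3.95, 0], [0.75, -3.95, 0], [0.75, -3.95, 0]], turn=[[0, 0, 0], [0, 0, 0], [0, 0, 0], [0, 0, 0], [0, 0, 0]], jaw=[0, 0, 0, 0, 0])

```text
t: 2.1
position: [484.5, 237.2, 197.0]
orientation: [[-0.655, -0.755, 0.0], [-0.755, 0.655, 0.0], [-0.0, 0.0, -1.0]]
contact_force: [1.3, 0.7, 1.1]
finger_gap: 0.2
```

Emit:
jog_arm(dp=[[0.75, -3.95, 0], [0.75, -3.95, 0], [0.75, -3.95, 0], [0.75, -3.95, 0], [0, 0, 0]], turn=[[0, 0, 0], [0, 0, 0], [0, 0, 0], [0, 0, 0], [0, 0, 0]], jaw=[0, 0, 0, 0, 0])

```text
t: 2.6
position: [586.1, 109.1, 196.0]
orientation: [[-0.658, -0.753, -0.0], [-0.753, 0.658, -0.001], [0.001, -0.0, -1.0]]
contact_force: [-0.5, 1.5, -0.4]
finger_gap: 0.2
```

Run:
```python
from h import *
import pickle
s=robot.read_state();f=robot.grab_frame("wrist");print(s['t'],s['position'],s['joint_positions'])
cv2.imwrite('pics/w1.png',f);pickle.dump(s,open('s1.pkl','wb'))
```

```text
2.6 [586.11840053 109.05095843 195.98030368] [-3.46874238e-02  9.29449193e-02  8.33847798e-02  1.56168068e+00
 -8.52682992e-04 -8.86914564e-01]
```

View pics/w1.png

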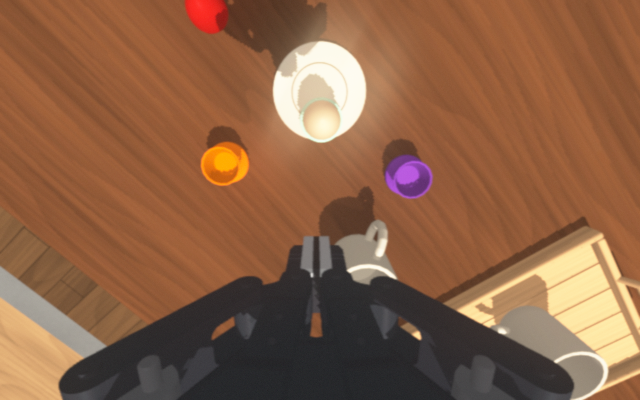

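The wrist view shows the saucer at about (320,90), with the egg at (321,120) on its near edge. The closed fingers are below that, at about (315,245). The mug is close to the hand, so I'll fit the saucer and check clearances.

```bash
cat > fit.py <<'E'
from h import *
import sys
from scipy.optimize import least_squares
def saucer(f,n,s,x0=(516,39)):
    # outline of bright saucer -> world plane z=10 -> circle r=56 robust
    hsv=cv2.cvtColor(f,cv2.COLOR_BGR2HSV)
    m=((hsv[...,2]>130)&(hsv[...,1]<75)).astype(np.uint8)
    c=proj(n,[*x0,10],s);
    H=np.zeros_like(m);cv2.circle(H,tuple(int(v) for v in c),75 if n=='wrist' else 35,1,-1);m&=H
    cs,_=cv2.findContours(m,cv2.RETR_EXTERNAL,cv2.CHAIN_APPROX_NONE)
    k=max(cs,key=cv2.contourArea)[:,0]
    w=np.array([plane(n,u,v,10,s)[:2] for u,v in k])
    r=least_squares(lambda p:np.hypot(*(w-p[:2]).T)-p[2],[*x0,56],loss='soft_l1',f_scale=1.0)
    return r.x,len(k),np.median(abs(r.fun))
def mint(f,n,s,x0=(516,39)):
    hsv=cv2.cvtColor(f,cv2.COLOR_BGR2HSV)
    m=((hsv[...,0]>60)&(hsv[...,0]<98)&(hsv[...,1]>25)&(hsv[...,2]>110)).astype(np.uint8)
    c=proj(n,[*x0,10],s);H=np.zeros_like(m);cv2.circle(H,tuple(int(v) for v in c),90 if n=='wrist' else 40,1,-1);m&=H
    return m
E
python3 - <<'E'
from fit import *
import pickle
s=pickle.load(open('s1.pkl','rb'));f=cv2.imread('pics/w1.png')
print(saucer(f,'wrist',s),saucer(cv2.imread('pics/top0.png'),'top',None),saucer(cv2.imread('pics/scene0.png'),'scene',None))
print('egg top',plane('wrist',322,120,75,s))
for p in ([617,237,92],[0,0,0]): print(proj('wrist',p,s))
for u,v,z in((377,240,46),(367,272,92),(225,160,35),(409,174,35)):print(plane('wrist',u,v,z,s))
o=f[20:160,220:440].copy()
cv2.imwrite('pics/w1z.png',cv2.resize(o,None,fx=3.6,fy=3.6,interpolation=cv2.INTER_CUBIC))
E
```

```text
(array([518.17279584,  37.04657352,  55.72696569]), 270, np.float64(0.3152863615176926)) (array([516.45526777,  38.40511931,  56.67918008]), 103, np.float64(0.7674333522785162)) (array([519.00415881,  37.97911585,  55.30172628]), 87, np.float64(0.9497287405298991))
egg top [536.90771644  61.96583604  75.        ]
[369.40122472 287.55853225]
[ 739.6575432 -358.204874 ]
[579.84712923 218.72407245  46.        ]
[606.60782783 219.39648784  92.        ]
[654.47613296  21.09281881  35.        ]
[498.28760778 180.5329593   35.        ]
```

View pics/w1z.png

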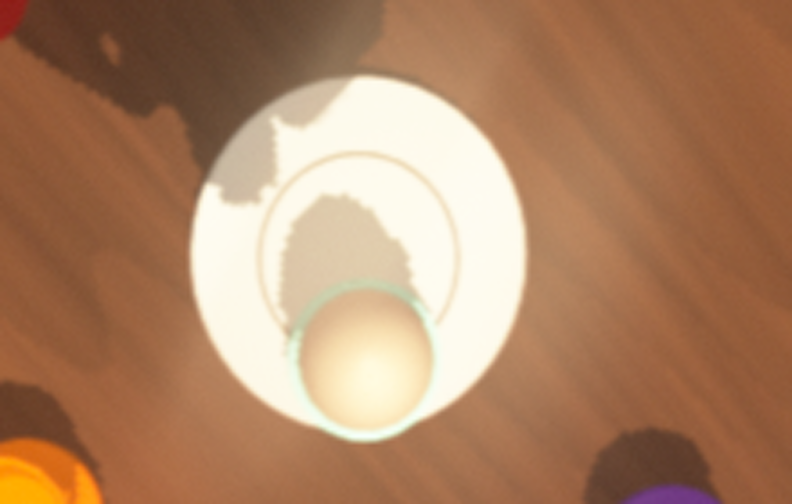

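Run:
```python
from fit import *
import pickle
s=pickle.load(open('s1.pkl','rb'))
c=plane('wrist',220+364.5/3.6,20+360/3.6,50,s);print('cup',c)
c2=plane('wrist',220+364.5/3.6,20+360/3.6,70,s);print('cup if z70',c2)
t=np.array([518,37.4]);v=t-c[:2];print(v,np.hypot(*v),np.degrees(np.arctan2(v[1],v[0])))
# overlay check in scene & top
for n,f0 in(('top','pics/top0.png'),('scene','pics/scene0.png')):
    f=cv2.resize(cv2.imread(f0),None,fx=4,fy=4,interpolation=cv2.INTER_CUBIC)
    for ctr,z,r in((t,10,56),(c[:2],50,23.5),(c[:2],18,26)):
        p=[proj(n,[ctr[0]+r*np.cos(a),ctr[1]+r*np.sin(a),z])*4+1.5 for a in np.linspace(0,6.28,60)]
        cv2.polylines(f,[np.int32(p)],True,(0,0,255),1)
    u,w=(proj(n,[*t,10])*4).astype(int); g=f[w-180:w+180,u-190:u+190]
    cv2.imwrite(f'pics/o_{n}.png',g)
cv2.imwrite('pics/o1.png',np.hstack([cv2.imread('pics/o_top.png'),cv2.imread('pics/o_scene.png')]))
```

```text
cup [537.33241462  61.97907727  50.        ]
cup if z70 [537.45215256  61.56613604  70.        ]
[-19.33241462 -24.57907727] 31.270965677892594 -128.18644798112854
```

View pics/o1.png

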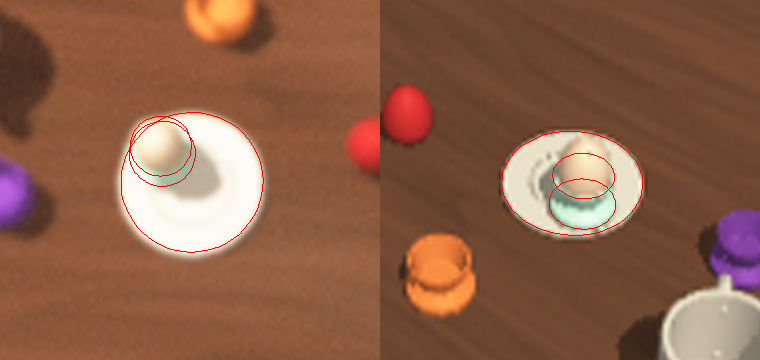

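The overlays agree in all views. Saucer centre is about (518, 37.4) and the cup about (537.3, 62.0), so the push is 31 mm along −128.2°. I'll yaw slightly, then tilt 0.3 rad so the gripper body leans away from the egg.

Emit:
jog_arm(dp=[[0, 0, 0], [0, 0, 0], [0, 0, 0], [0, 0, 0]], turn=[[0, 0, -0.05], [0, 0.15, 0], [0, 0.15, 0], [0, 0, 0]], jaw=[0, 0, 0, 0])

```text
t: 3.05
position: [582.9, 115.3, 189.8]
orientation: [[-0.586, -0.79, -0.181], [-0.759, 0.613, -0.219], [0.284, 0.009, -0.959]]
contact_force: [0.3, 0.1, -1.4]
finger_gap: 0.4
```

```bash
cat > go.py <<'E'
from h import *
import sys
s=robot.read_state();R=s['orientation'];p=s['position']
print(s['t'],p,'xdir',np.degrees(np.arctan2(R[1,0],R[0,0])),'z',R[:,2],s['contact_force'].round(1))
for a in sys.argv[1:]:
    g=np.array([float(v) for v in a.split(',')]);print(a,'tool cm',(R.T@(g-p)/10).round(2))
    p=g
E
python3 go.py 571.3,105.2,80 571.3,105.2,15.5
```

```text
3.05 [582.91551747 115.33369546 189.82238869] xdir -127.68268509292471 z [-0.1810982  -0.21937442 -0.95868572] [ 0.3  0.1 -1.4]
571.3,105.2,80 tool cm [-1.67  0.2  10.96]
571.3,105.2,15.5 tool cm [-1.83 -0.06  6.18]
```

Emit:
jog_arm(dp=[[0, 0, 0], [0, 0, 0]], turn=[[0, 0, 0], [0, 0, 0]], jaw=[0, 0])

```text
t: 3.25
position: [583.9, 113.3, 198.8]
orientation: [[-0.591, -0.789, -0.166], [-0.76, 0.614, -0.214], [0.271, -0.001, -0.963]]
contact_force: [0.5, -0.7, 1.9]
finger_gap: -0.2
```

```bash
python3 go.py 571.3,105.2,80 571.3,105.2,15.5
```

```text
3.25 [583.94386966 113.30427203 198.81065273] xdir -127.90242769381662 z [-0.16578977 -0.21417936 -0.96262192] [ 0.5 -0.7  1.9]
571.3,105.2,80 tool cm [-1.85  0.51 11.82]
571.3,105.2,15.5 tool cm [-1.75  0.    6.21]
```

Emit:
jog_arm(dp=[[-0.45, 0.1, 3], [-0.45, 0.1, 3], [-0.45, 0.1, 3], [-0.45, 0.1, 2.7], [0, 0, 0]], turn=[[0, 0, 0], [0, 0, 0], [0, 0, 0], [0, 0, 0], [0, 0, 0]], jaw=[0, 0, 0, 0, 0])

```text
t: 3.75
position: [569.4, 103.2, 78.7]
orientation: [[-0.591, -0.789, -0.17], [-0.759, 0.615, -0.214], [0.274, 0.003, -0.962]]
contact_force: [-1.4, -0.6, 0.6]
finger_gap: 0.0
```

Emit:
jog_arm(dp=[[0, 0, 0], [0, 0, 0], [0, 0, 0], [0, 0, 0], [0, 0, 0]], turn=[[0, 0, 0], [0, 0, 0], [0, 0, 0], [0, 0, 0], [0, 0, 0]], jaw=[0, 0, 0, 0, 0])

```text
t: 4.25
position: [572.1, 104.0, 80.3]
orientation: [[-0.59, -0.79, -0.168], [-0.76, 0.614, -0.215], [0.273, 0.001, -0.962]]
contact_force: [-0.4, 0.3, 0.4]
finger_gap: 0.0
```

```bash
python3 go.py 571.3,105.2,40 571.3,105.2,15.5;python3 - <<'E'
from h import *
cv2.imwrite('pics/w2.png',robot.grab_frame("wrist"));cv2.imwrite('pics/s2.png',robot.grab_frame("scene")[140:290,220:460])
E
```

```text
4.25 [572.13706579 103.97032755  80.26031988] xdir -127.83594858475256 z [-0.16798639 -0.2152015  -0.96201293] [-0.4  0.3  0.4]
571.3,105.2,40 tool cm [-1.14  0.14  3.86]
571.3,105.2,15.5 tool cm [-0.67 -0.    2.36]
```

View pics/w2.png

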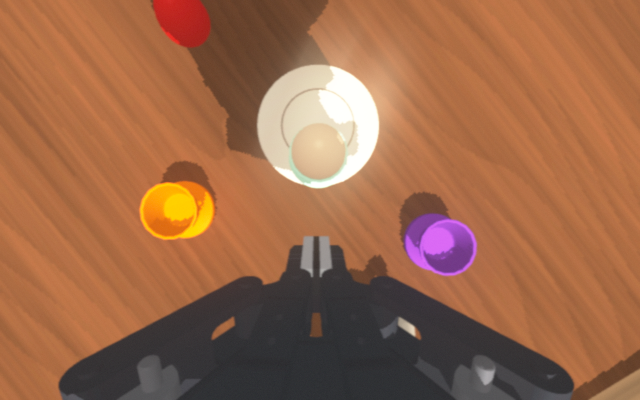

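View pics/s2.png

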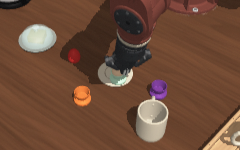

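Emit:
jog_arm(dp=[[-0.55, 0.1, 1.95], [-0.55, 0.05, 1.95], [-0.35, 0, 1.2], [-0.2, 0, 0.7], [0, 0, 0]], turn=[[0, 0, 0], [0, 0, 0], [0, 0, 0], [0, 0, 0], [0, 0, 0]], jaw=[0, 0, 0, 0, 0])

```text
t: 4.85
position: [569.8, 104.8, 18.5]
orientation: [[-0.589, -0.79, -0.17], [-0.76, 0.614, -0.215], [0.275, 0.002, -0.962]]
contact_force: [-0.0, -0.1, -0.5]
finger_gap: 0.3
```

Emit:
jog_arm(dp=[[0, 0, 0], [0, 0, 0], [0, 0, 0], [0, 0, 0], [0, 0, 0]], turn=[[0, 0, 0], [0, 0, 0], [0, 0, 0], [0, 0, 0], [0, 0, 0]], jaw=[0, 0, 0, 0, 0])

```text
t: 5.35
position: [570.7, 104.8, 19.7]
orientation: [[-0.59, -0.79, -0.168], [-0.76, 0.614, -0.215], [0.273, 0.001, -0.962]]
contact_force: [0.0, -0.7, 0.4]
finger_gap: -0.0
```

```bash
python3 go.py 571.3,105.2,15.5 541,66.6,15.5;python3 - <<'E'
from h import *
cv2.imwrite('pics/w3.png',robot.grab_frame("wrist"))
f=robot.grab_frame("scene");cv2.imwrite('pics/s3.png',cv2.resize(f[150:270,260:420],None,fx=4,fy=4))
E
```

```text
5.35 [570.6838574  104.83977203  19.68233714] xdir -127.83308736708594 z [-0.16840758 -0.21529304 -0.96191881] [ 0.  -0.7  0.4]
571.3,105.2,15.5 tool cm [-0.18 -0.03  0.38]
541,66.6,15.5 tool cm [4.72 0.02 1.34]
```

View pics/w3.png

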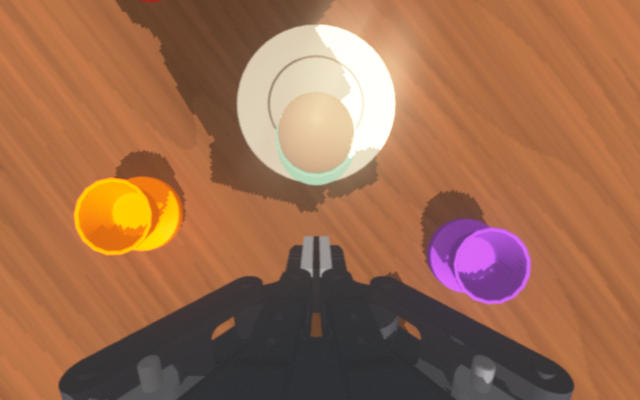

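View pics/s3.png

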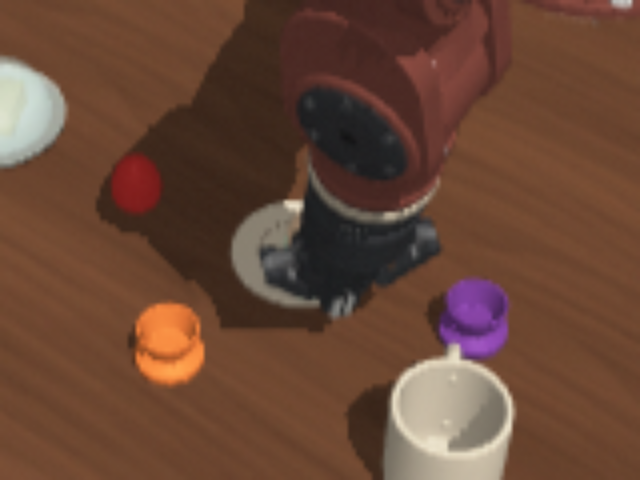

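Emit:
jog_arm(dp=[[-0.1, 0, 0.4], [0.3, 0, 0.1], [0.3, 0, 0.1], [0.3, 0, 0.1], [0, 0, 0]], turn=[[0, 0, 0], [0, 0, 0], [0, 0, 0], [0, 0, 0], [0, 0, 0]], jaw=[0, 0, 0, 0, 0])

```text
t: 5.95
position: [564.3, 96.9, 14.9]
orientation: [[-0.59, -0.789, -0.169], [-0.76, 0.614, -0.215], [0.274, 0.001, -0.962]]
contact_force: [-0.2, 0.7, 0.2]
finger_gap: 0.4
```

Emit:
jog_arm(dp=[[0, 0, 0], [0, 0, 0], [0, 0, 0]], turn=[[0, 0, 0], [0, 0, 0], [0, 0, 0]], jaw=[0, 0, 0])

```text
t: 6.25
position: [564.7, 97.3, 14.9]
orientation: [[-0.59, -0.79, -0.169], [-0.76, 0.614, -0.215], [0.274, 0.001, -0.962]]
contact_force: [-0.0, -0.4, -0.3]
finger_gap: 0.0
```

```bash
cat > look.py <<'E'
from fit import *
import sys
n=sys.argv[1]
s=robot.read_state();f=robot.grab_frame("wrist")
print(s['position'].round(1),s['contact_force'].round(1))
print('saucer',[np.round(v,2) for v in saucer(f,'wrist',s,(518,37.4))])
np.savez(f's{n}.npz',position=s['position'],orientation=s['orientation'])
cv2.imwrite(f'pics/w{n}raw.png',f)
cv2.imwrite(f'pics/w{n}.png',cv2.resize(f[20:280,200:440],None,fx=2.3,fy=2.3,interpolation=cv2.INTER_CUBIC))
E
python3 go.py 541,66.6,15.5; python3 look.py 4
```

```text
6.25 [564.67236021  97.31139295  14.90495351] xdir -127.82440984789139 z [-0.16869424 -0.21530469 -0.96186597] [-0.  -0.4 -0.3]
541,66.6,15.5 tool cm [ 3.75 -0.01  1.  ]
[564.7  97.3  14.9] [-0.  -0.4 -0.3]
saucer [array([517.79,  36.88,  51.31]), np.int64(424), np.float64(0.17)]
```

View pics/w4.png

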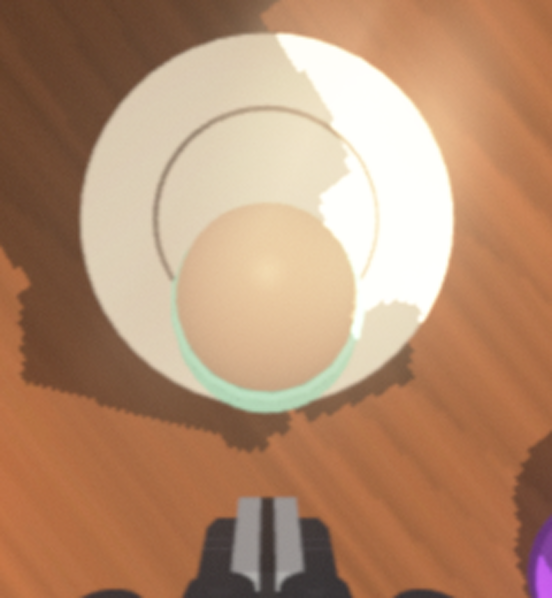

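Emit:
jog_arm(dp=[[0.15, 0, 0.04], [0.15, 0, 0.04], [0.15, 0, 0.04], [0.15, 0, 0.04], [0.15, 0, 0.04]], turn=[[0, 0, 0], [0, 0, 0], [0, 0, 0], [0, 0, 0], [0, 0, 0]], jaw=[0, 0, 0, 0, 0])

```text
t: 6.8
position: [559.7, 91.0, 15.0]
orientation: [[-0.59, -0.79, -0.169], [-0.76, 0.614, -0.215], [0.274, 0.001, -0.962]]
contact_force: [-0.5, -0.8, -0.3]
finger_gap: 0.2
```

Emit:
jog_arm(dp=[[0.1, 0, 0.03], [0.1, 0, 0.025], [0.1, 0, 0.025], [0.1, 0, 0.025], [0.1, 0, 0.025]], turn=[[0, 0, 0], [0, 0, 0], [0, 0, 0], [0, 0, 0], [0, 0, 0]], jaw=[0, 0, 0, 0, 0])

```text
t: 7.3
position: [556.6, 87.0, 15.1]
orientation: [[-0.59, -0.79, -0.169], [-0.76, 0.614, -0.215], [0.274, 0.001, -0.962]]
contact_force: [-0.4, -0.1, -0.8]
finger_gap: -0.1
```

```bash
python3 go.py 541,66.6,15.5; python3 look.py 5
```

```text
7.3 [556.55131016  86.96529312  15.06899942] xdir -127.8259464527051 z [-0.16894795 -0.21536714 -0.96180746] [-0.4 -0.1 -0.8]
541,66.6,15.5 tool cm [ 2.48 -0.02  0.66]
[556.6  87.   15.1] [-0.4 -0.1 -0.8]
saucer [array([517.4 ,  36.48,  50.6 ]), np.int64(560), np.float64(1.31)]
```

View pics/w5.png

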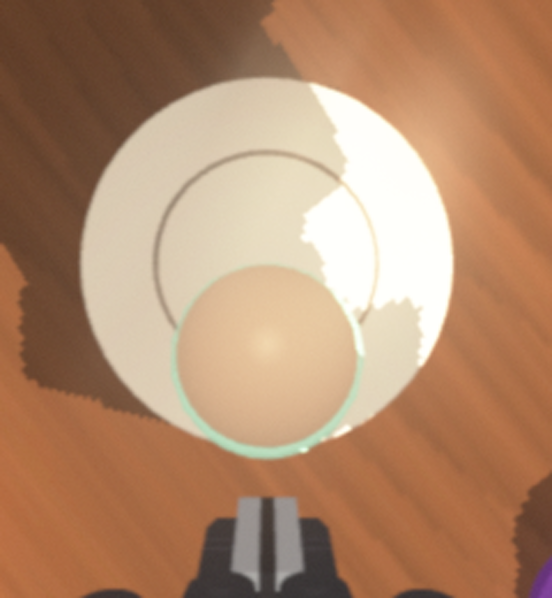

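Emit:
jog_arm(dp=[[0.1, 0, 0.03], [0.1, 0, 0.025], [0.1, 0, 0.03], [0.1, 0, 0.025], [0.1, 0, 0.025]], turn=[[0, 0, 0], [0, 0, 0], [0, 0, 0], [0, 0, 0], [0, 0, 0]], jaw=[0, 0, 0, 0, 0])

```text
t: 7.85
position: [553.4, 82.9, 15.2]
orientation: [[-0.59, -0.79, -0.169], [-0.76, 0.614, -0.215], [0.274, 0.001, -0.962]]
contact_force: [0.2, -0.3, -0.5]
finger_gap: -0.2
```

```bash
python3 look.py 6
```

```text
[553.4  82.9  15.2] [ 0.2 -0.3 -0.5]
saucer [array([517.  ,  35.96,  50.49]), np.int64(532), np.float64(1.46)]
```

View pics/w6.png

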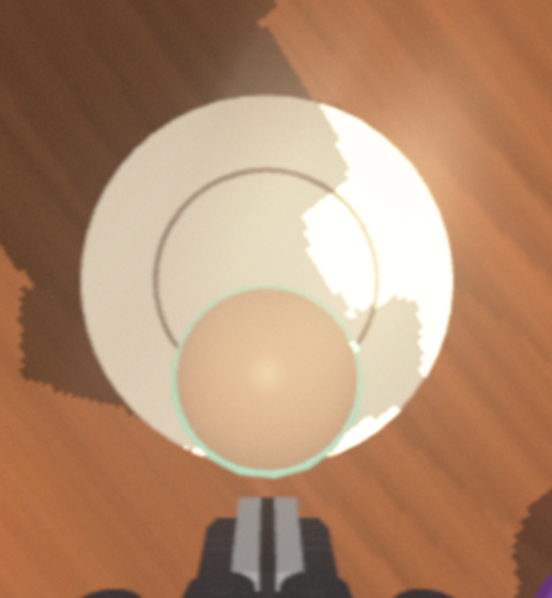

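Emit:
jog_arm(dp=[[0.1, 0, 0.03], [0.1, 0, 0.025], [0.1, 0, 0.03], [0.1, 0, 0.025], [0.1, 0, 0.025]], turn=[[0, 0, 0], [0, 0, 0], [0, 0, 0], [0, 0, 0], [0, 0, 0]], jaw=[0, 0, 0, 0, 0])

```text
t: 8.4
position: [550.2, 78.8, 15.2]
orientation: [[-0.59, -0.79, -0.169], [-0.76, 0.614, -0.215], [0.274, 0.001, -0.962]]
contact_force: [-0.1, -1.4, 0.2]
finger_gap: -0.1
```

```bash
python3 look.py 7
```

```text
[550.2  78.8  15.2] [-0.1 -1.4  0.2]
saucer [array([517.14,  36.19,  50.51]), np.int64(519), np.float64(1.41)]
```

View pics/w7.png

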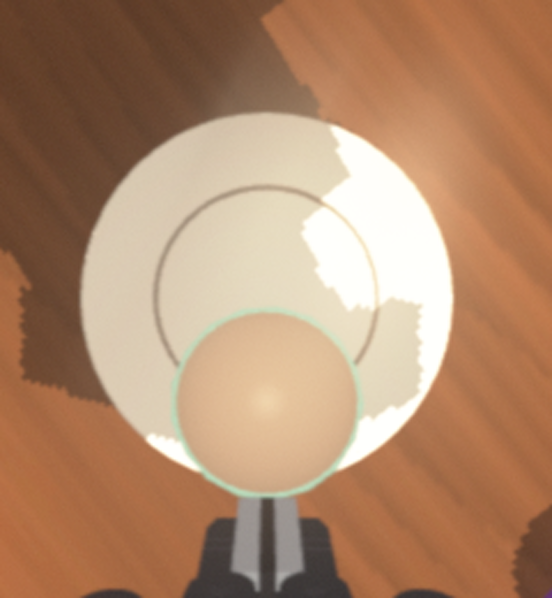

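```bash
cat > cup.py <<'E'
from fit import *
import sys
def run(n):
    d=np.load(f's{n}.npz');s=dict(d);f=cv2.imread(f'pics/w{n}raw.png')
    hsv=cv2.cvtColor(f,cv2.COLOR_BGR2HSV).astype(int)
    # rim: outer edge of mint in rays about the egg
    m=((hsv[...,0]>50)&(hsv[...,0]<100)&(hsv[...,1]>18)&(hsv[...,2]>120)).astype(np.uint8);m[:60]=0;m[245:]=0;m[:,:250]=0;m[:,390:]=0
    ys,xs=np.nonzero(m);w=np.array([plane('wrist',u,v,50,s)[:2] for u,v in zip(xs,ys)])
    r=least_squares(lambda p:np.hypot(*(w-p).T)-22.5,np.median(w,0),loss='soft_l1',f_scale=.5)
    c=r.x
    # dark ring on saucer: fit on saucer edge using top half only
    g=cv2.GaussianBlur(hsv[...,1].astype(np.float32),(3,3),0)
    pts=[]
    for a in np.linspace(0,2*np.pi,180,endpoint=False):
        rr=np.arange(48,66,.25);px=np.array([proj('wrist',[518+q*np.cos(a),37.4+q*np.sin(a),10],s) for q in rr],np.float32)
        if px[:,1].max()>200 : continue
        v=cv2.remap(g,px[:,:1].copy(),px[:,1:].copy(),cv2.INTER_LINEAR)[:,0]
        k=np.argmax(np.diff(v));
        if v[min(k+4,71)]-v[max(k-4,0)]>30: pts.append([518+rr[k]*np.cos(a),37.4+rr[k]*np.sin(a)])
    pts=np.array(pts);q=least_squares(lambda p:np.hypot(*(pts-p[:2]).T)-56,[518,37.4],loss='soft_l1',f_scale=.5)
    v=q.x-c;print(n,'cup',c.round(1),len(w),np.median(abs(r.fun)).round(2),'saucer',q.x.round(1),len(pts),np.median(abs(q.fun)).round(2),'rel in tool x,y dirs',np.round([v@[-.613,-.79],v@[-.79,.613]],1),'tcp->cup',np.round((c-s['position'][:2])@[-.613,-.79],1))
    return s
for n in sys.argv[1:]: s=run(n)
print('TCP px',proj('wrist',s['position'],s))
E
python3 cup.py 4 5 6 7
```

```text
Traceback (most recent call last):
  File "cup.py", line 23, in <module>
    for n in sys.argv[1:]: s=run(n)
                             ~~~^^^
  File "cup.py", line 15, in run
    rr=np.arange(48,66,.25);px=np.array([proj('wrist',[518+q*np.cos(a),37.4+q*np.sin(a),10],s) for q in rr],np.float32)
                                         ~~~~^^^^^^^^^^^^^^^^^^^^^^^^^^^^^^^^^^^^^^^^^^^^^^^^^
  File "h.py", line 14, in proj
    c,P=cam(n,s)
        ~~~^^^^^
  File "h.py", line 4, in cam
    c=robot.camera_info(n)
ValueError: time passes only in moves, steps and waits
```

```bash
sed -i 's/^def cam/import functools\n@functools.lru_cache(None)\ndef ci(n): return robot.camera_info(n)\ndef cam/; s/c=robot.camera_info(n)/c=ci(n)/' h.py; python3 cup.py 4 5 6 7
```

```text
4 cup [564.8  92.9] 576 3.64 saucer [518.3  36.6] 151 0.14 rel in tool x,y dirs [73.   2.2] tcp->cup 3.4
5 cup [563.5  91.9] 283 4.09 saucer [518.3  36.6] 133 0.16 rel in tool x,y dirs [71.4  1.8] tcp->cup -8.2
6 cup [565.9  87.7] 169 5.2 saucer [518.4  36.7] 124 0.16 rel in tool x,y dirs [69.4  6.3] tcp->cup -11.4
7 cup [537.3  61.5] 100 0.14 saucer [518.4  36.7] 121 0.13 rel in tool x,y dirs [31.2 -0.3] tcp->cup 21.6
TCP px [316.17641467 226.77754472]
```

Run:
```python
from h import *
f=robot.grab_frame("scene");cv2.imwrite('pics/s7raw.png',f)
s=robot.read_state();p=s['position'];R=s['orientation'];print(p)
g=cv2.resize(f[180:250,300:380],None,fx=8,fy=8,interpolation=cv2.INTER_CUBIC)
for o,c in(((0,0,0),(0,0,255)),((0,0,-13),(0,255,0)),((11,0,0),(255,0,0)),((-11,0,0),(255,0,255))):
    q=proj('scene',p+R@np.array(o,float));print(o,q)
    cv2.drawMarker(g,tuple(int(v) for v in (q-[300,180]+.5)*8),c,0,12,1)
for r,z in((26,14),(26,22),(23.5,50)):
    cv2.polylines(g,[np.int32([(proj('scene',[537.3+r*np.cos(a),61.7+r*np.sin(a),z])-[300,180]+.5)*8 for a in np.linspace(0,6.28,50)])],True,(0,255,255),1)
cv2.imwrite('pics/s7.png',g)
```

```text
[550.17986882  78.7832954   15.22842629]
(0, 0, 0) [339.29814129 223.38512111]
(0, 0, -13) [339.72751084 221.57103696]
(11, 0, 0) [338.42975407 220.21518534]
(-11, 0, 0) [340.1742066  226.58308474]
```

View pics/s7.png

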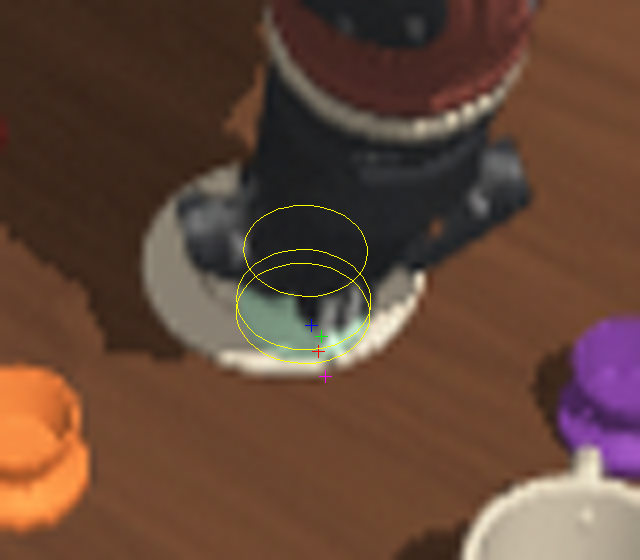

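Run:
```python
from h import *
a=cv2.imread('pics/s3.png') # 4x, origin 260,150 nearest
R=np.array([[-0.59,-0.79,-0.168],[-0.76,0.614,-0.215],[0.273,0.001,-0.962]]);p=np.array([570.7,104.8,19.7])
g=cv2.resize(a[240:360,270:420],None,fx=5,fy=5,interpolation=cv2.INTER_NEAREST)
for o,c in(((0,0,0),(0,0,255)),((0,0,-13),(0,255,0)),((11,0,0),(255,0,0)),((-11,0,0),(255,0,255)),((0,0,-40),(255,255,0))):
    q=((proj('scene',p+R@np.array(o,float))-[260,150]+.5)*4-[270,240])*5
    cv2.drawMarker(g,tuple(int(v) for v in q),c,0,20,2)
cv2.imwrite('pics/s3z.png',g)
b=cv2.imread('pics/s7raw.png')[210:235,322:362]
cv2.imwrite('pics/s7z.png',cv2.resize(b,None,fx=18,fy=18,interpolation=cv2.INTER_NEAREST))
```

View pics/s3z.png

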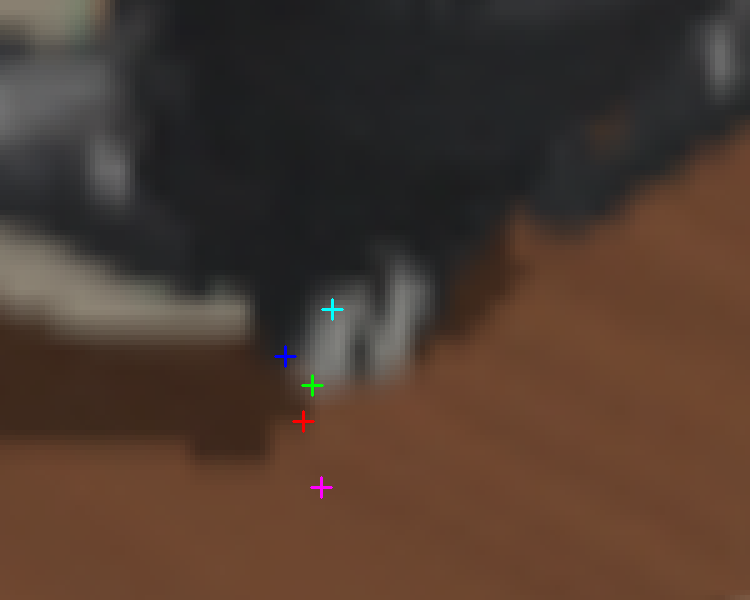

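View pics/s7z.png

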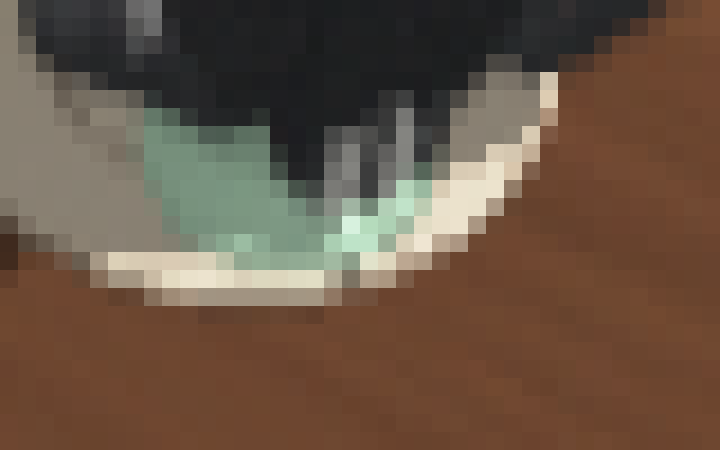

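The scene view shows mint between the tip and the saucer edge, so the fingertips are above the flange. They end roughly 12 mm short of the nominal TCP. I'll back off and measure the true tip position before pushing.

Emit:
jog_arm(dp=[[-0.5, 0, -0.14], [-0.9, 0, -0.26], [-0.9, 0, -0.26], [-0.6, 0, -0.17], [0, 0, 0]], turn=[[0, 0, 0], [0, 0, 0], [0, 0, 0], [0, 0, 0], [0, 0, 0]], jaw=[0, 0, 0, 0, 0])

```text
t: 9.0
position: [569.4, 103.6, 15.1]
orientation: [[-0.589, -0.79, -0.168], [-0.76, 0.613, -0.215], [0.273, 0.001, -0.962]]
contact_force: [-0.6, -0.5, -0.2]
finger_gap: 0.2
```

Emit:
jog_arm(dp=[[0, 0, 0], [0, 0, 0], [0, 0, 0], [0, 0, 0]], turn=[[0, 0, 0], [0, 0, 0], [0, 0, 0], [0, 0, 0]], jaw=[0, 0, 0, 0])

```text
t: 9.4
position: [568.7, 102.5, 15.4]
orientation: [[-0.59, -0.79, -0.169], [-0.76, 0.614, -0.215], [0.274, 0.001, -0.962]]
contact_force: [0.2, -0.8, -1.1]
finger_gap: 0.4
```

```bash
python3 look.py 8; python3 go.py 541,66.6,15.5
python3 - <<'E'
from h import *
s=dict(np.load('s8.npz'));p=s['position'];R=s['orientation']
f=robot.grab_frame("scene");t=robot.grab_frame("top");cv2.imwrite('pics/s8raw.png',f)
w=cv2.imread('pics/w8raw.png')
out=[]
for n,im,(x,y,ww,hh),k in(('scene',f,(325,205,50,40),8),('wrist',w,(280,215,75,60),5.33)):
    g=cv2.resize(im[y:y+hh,x:x+ww],(400,320),interpolation=cv2.INTER_NEAREST)
    for o,c in(((0,0,0),(0,0,255)),((0,0,-12),(0,255,0)),((11,0,-12),(255,0,0)),((-11,0,-12),(255,0,255))):
        q=(proj(n,p+R@np.array(o,float),s)-[x,y]+.5)*[400/ww,320/hh];cv2.drawMarker(g,tuple(int(v) for v in q),c,0,12,1)
    out.append(g)
cv2.imwrite('pics/c8.png',np.hstack(out))
E
```

```text
[568.7 102.5  15.4] [ 0.2 -0.8 -1.1]
saucer [array([517.92,  37.09,  51.41]), np.int64(424), np.float64(0.17)]
9.45 [568.74745406 102.52699686  15.3832137 ] xdir -127.84053716315134 z [-0.16882631 -0.21530112 -0.9618436 ] [0.2 0.8 0.3]
541,66.6,15.5 tool cm [ 4.37 -0.01  1.23]
```

View pics/c8.png

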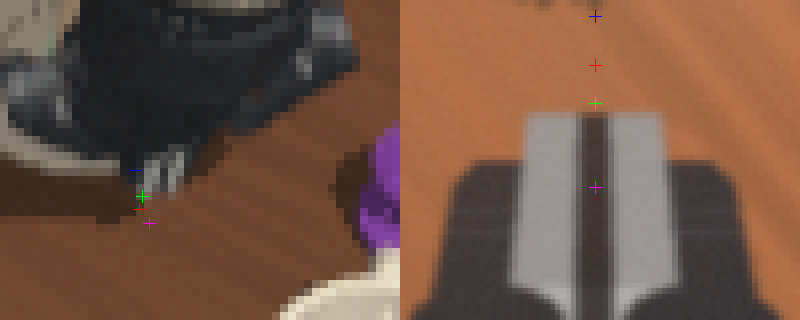

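View pics/w8.png

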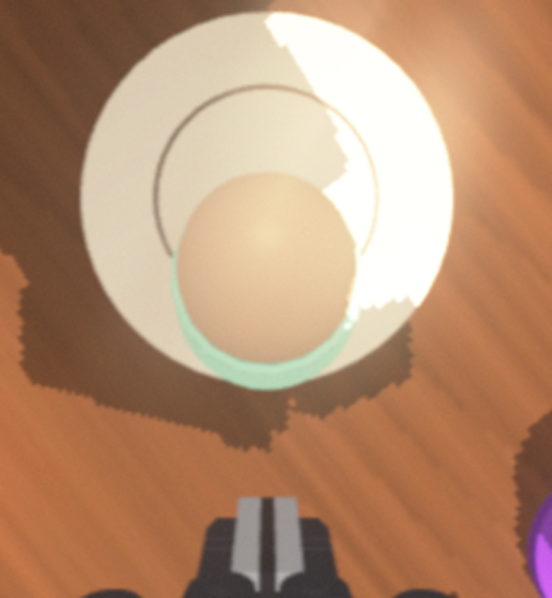

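The two views leave the tip's depth ambiguous. I'll open the jaw by a known 20 mm here in free space, because the shift in pixels gives the tip's depth.

Emit:
jog_arm(dp=[[0, 0, 0], [0, 0, 0], [0, 0, 0], [0, 0, 0], [0, 0, 0]], turn=[[0, 0, 0], [0, 0, 0], [0, 0, 0], [0, 0, 0], [0, 0, 0]], jaw=[2, 2, 2, 2, 2])

```text
t: 10.05
position: [568.8, 102.7, 15.3]
orientation: [[-0.59, -0.79, -0.169], [-0.76, 0.614, -0.215], [0.274, 0.001, -0.962]]
contact_force: [-0.5, 0.6, -0.7]
finger_gap: 19.8
```

```bash
python3 look.py 9
python3 - <<'E'
from h import *
out=[]
for n in '89':
    w=cv2.imread(f'pics/w{n}raw.png')[220:280,260:375];out.append(cv2.resize(w,None,fx=5,fy=5,interpolation=cv2.INTER_NEAREST))
    g=cv2.cvtColor(w,cv2.COLOR_BGR2GRAY)
    for r in(19,22,26): print(r+220,g[r,15:100].tolist())
cv2.imwrite('pics/c9.png',np.vstack(out)[:600])
E
```

```text
[568.8 102.7  15.3] [-0.5  0.6 -0.7]
saucer [array([518.05,  37.29,  51.39]), np.int64(424), np.float64(0.17)]
239 [121, 119, 123, 123, 121, 122, 121, 122, 122, 124, 125, 125, 124, 123, 123, 125, 123, 124, 126, 126, 126, 124, 126, 125, 125, 126, 125, 128, 139, 146, 151, 152, 151, 151, 150, 151, 152, 143, 110, 74, 60, 61, 63, 82, 124, 147, 151, 153, 151, 152, 151, 151, 151, 145, 135, 128, 125, 125, 124, 121, 119, 119, 116, 116, 116, 117, 118, 120, 126, 126, 127, 130, 129, 126, 123, 121, 121, 121, 119, 121, 122, 123, 122, 122, 123]
242 [124, 124, 121, 122, 122, 120, 122, 123, 123, 122, 123, 125, 126, 125, 125, 123, 123, 124, 125, 123, 126, 125, 124, 126, 124, 124, 125, 132, 143, 150, 152, 152, 152, 152, 153, 153, 148, 133, 99, 69, 59, 61, 62, 75, 112, 139, 148, 151, 152, 151, 152, 153, 152, 149, 139, 127, 127, 126, 127, 129, 127, 124, 121, 118, 118, 115, 115, 114, 116, 120, 122, 125, 126, 129, 127, 126, 124, 121, 121, 118, 118, 120, 120, 123, 122]
246 [125, 124, 125, 123, 123, 120, 120, 120, 122, 122, 124, 121, 123, 122, 124, 124, 119, 104, 83, 70, 63, 65, 64, 63, 63, 65, 73, 97, 130, 
[... 810 characters left out ...]
, 127, 125, 124, 124, 125, 125, 125, 125, 124, 124, 126, 126, 124, 125, 126, 127, 126, 125, 126, 126, 125, 125, 126, 124, 126, 125, 124, 125, 125, 125, 125, 126, 125, 121, 95, 65, 57, 61, 80, 124, 148, 153, 152, 153, 153, 152, 152, 153, 148, 137, 129, 123, 122, 122, 119, 120, 120, 122, 122, 122]
246 [68, 62, 60, 61, 61, 64, 77, 116, 141, 151, 154, 153, 152, 152, 153, 152, 144, 118, 79, 60, 58, 59, 72, 105, 120, 126, 126, 127, 126, 126, 124, 124, 126, 124, 126, 126, 124, 124, 126, 122, 125, 125, 125, 125, 127, 126, 124, 125, 125, 125, 126, 125, 126, 125, 125, 124, 123, 124, 118, 94, 65, 58, 57, 67, 94, 131, 150, 153, 153, 153, 154, 154, 153, 151, 138, 108, 73, 62, 61, 62, 60, 63, 67, 81, 102]
```

View pics/c9.png

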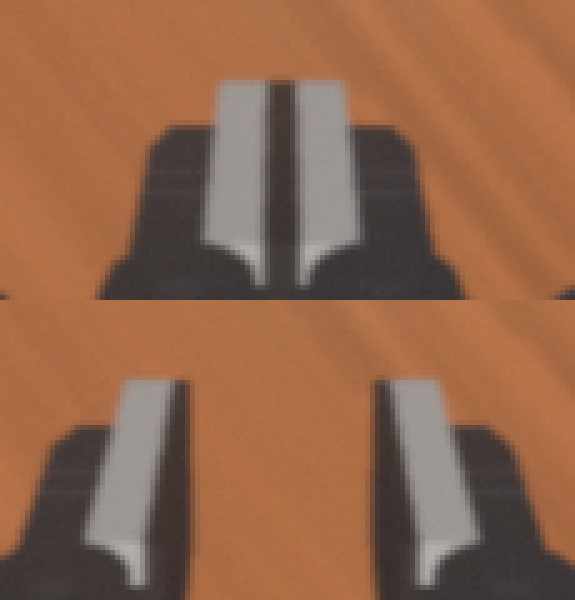

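Run:
```python
from h import *
s=dict(np.load('s8.npz'));p=s['position'];R=s['orientation']
f=cv2.imread('pics/s8raw.png');x,y,k=270,100,5
g=cv2.resize(f[y:y+120,x:x+140],None,fx=k,fy=k,interpolation=cv2.INTER_CUBIC)
def P(o): return tuple(int(v) for v in (proj('scene',p+R@np.array(o,float))-[x,y]+.5)*k)
for z in range(0,-241,-20):
    cv2.line(g,P((-11,-8,z)),P((-11,8,z)),(0,255,255),1);cv2.putText(g,str(-z),P((-11,12,z)),0,.35,(255,255,255),1)
for z,c in((-41,(0,0,255)),(-73,(0,255,0)),(-114,(255,0,0))):
    hx,hy=(11,14.5) if z==-41 else (38,42.5)
    cv2.polylines(g,[np.int32([P((a*hx,b*hy,z)) for a,b in((1,1),(1,-1),(-1,-1),(-1,1))])],True,c,1)
cv2.imwrite('pics/g8.png',g)
print('handle tip',plane('wrist',378,222,46,dict(position=np.array([586.1,109.05,196.]),orientation=np.array([[-0.658,-0.753,-0.0],[-0.753,0.658,-0.001],[0.001,0,-1.0]]))),plane('top',253,193,46))
```

```text
handle tip [563.97733768 200.26745697  46.        ] [563.00816977 207.37735198  46.        ]
```

View pics/g8.png

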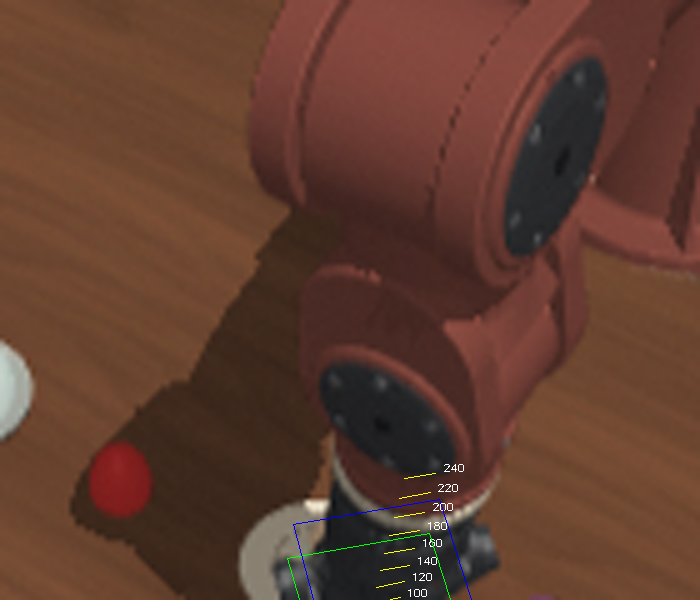

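Run:
```python
from h import *
s=dict(np.load('s8.npz'));p=s['position'];R=s['orientation']
f=cv2.imread('pics/s8raw.png');x,y,k=300,175,9
g=cv2.resize(f[y:y+65,x:x+85],None,fx=k,fy=k,interpolation=cv2.INTER_CUBIC)
def P(o): return tuple(int(v) for v in (proj('scene',p+R@np.array(o,float))-[x,y]+.5)*k)
for z in range(0,-241,-20):
    cv2.line(g,P((-11,-8,z)),P((-11,8,z)),(0,255,255),1);cv2.putText(g,str(-z),P((-11,12,z)),0,.4,(255,255,255),1)
for z,c in((-41,(0,0,255)),(-73,(0,255,0)),(-114,(255,0,0))):
    hx,hy=(11,14.5) if z==-41 else (38,42.5)
    cv2.polylines(g,[np.int32([P((a*hx,b*hy,z)) for a,b in((1,1),(1,-1),(-1,-1),(-1,1))])],True,c,1)
cv2.imwrite('pics/g8b.png',g)
```

```text
(no output)
```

View pics/g8b.png

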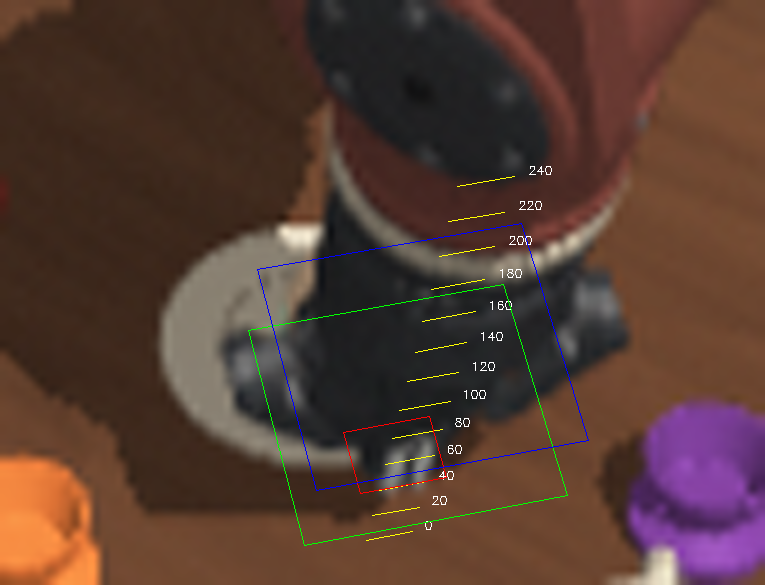

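Scene and wrist views, the finger width and the jaw test all agree: the true fingertips are about 42 mm behind the reported TCP. From here I'll use tip = TCP − 42 mm along tool z. Next I close the jaw, go down in two stages and check at each.

```bash
python3 go.py 562,93.5,0 557.8,88,-25; python3 cup.py 9
```

```text
10.1 [568.78607919 102.72601913  15.27054025] xdir -127.82338923976208 z [-0.16886166 -0.21530775 -0.96183591] [-0.1 -0.5 -0.4]
562,93.5,0 tool cm [ 0.68 -0.03  1.78]
557.8,88,-25 tool cm [-0.02 -0.01  2.59]
9 cup [566.   92.7] 727 3.7 saucer [518.3  36.6] 170 0.12 rel in tool x,y dirs [73.5  3.3] tcp->cup 9.7
TCP px [316.17649392 226.77753527]
```

Emit:
jog_arm(dp=[[0.2, 0, 0.6], [0.25, 0, 0.6], [0.2, 0, 0.55], [0, 0, 0], [0, 0, 0]], turn=[[0, 0, 0], [0, 0, 0], [0, 0, 0], [0, 0, 0], [0, 0, 0]], jaw=[0, 0, 0, 0, 0])

```text
t: 10.6
position: [561.8, 93.9, 0.1]
orientation: [[-0.59, -0.789, -0.169], [-0.76, 0.614, -0.215], [0.274, 0.002, -0.962]]
contact_force: [0.6, 0.2, -0.3]
finger_gap: 0.1
```

Emit:
jog_arm(dp=[[0, 0, 0.5], [0, 0, 0.5], [0, 0, 0], [0, 0, 0], [0, 0, 0]], turn=[[0, 0, 0], [0, 0, 0], [0, 0, 0], [0, 0, 0], [0, 0, 0]], jaw=[0, 0, 0, 0, 0])

```text
t: 11.1
position: [560.4, 91.8, -9.3]
orientation: [[-0.59, -0.79, -0.169], [-0.76, 0.614, -0.215], [0.274, 0.001, -0.962]]
contact_force: [-0.5, -0.1, -0.9]
finger_gap: -0.1
```

```bash
cat > sc.py <<'E'
from h import *
import sys
n=sys.argv[1];s=robot.read_state();p=s['position'];R=s['orientation']
f=robot.grab_frame("scene");cv2.imwrite(f'pics/s{n}raw.png',f);x,y,k=305,185,10
g=cv2.resize(f[y:y+55,x:x+75],None,fx=k,fy=k,interpolation=cv2.INTER_CUBIC)
def P(q): return tuple(int(v) for v in (proj('scene',q)-[x,y]+.5)*k)
D=float(sys.argv[2]) if len(sys.argv)>2 else 42
cv2.polylines(g,[np.int32([P(p+R@np.array([a*11,b*14.5,-D])) for a,b in((1,1),(1,-1),(-1,-1),(-1,1))])],True,(0,0,255),1)
cv2.polylines(g,[np.int32([P([518.3+56*np.cos(a),37+56*np.sin(a),10]) for a in np.linspace(0,6.28,60)])],True,(0,255,255),1)
cv2.imwrite(f'pics/s{n}.png',g)
E
python3 sc.py 10; python3 go.py 557.8,88,-25; python3 look.py 10
```

```text
11.15 [560.48819624  91.88683966  -9.20954914] xdir -127.82842188658815 z [-0.1685443  -0.21530282 -0.96189267] [ 0.6 -0.2  0.3]
557.8,88,-25 tool cm [ 0.02 -0.03  1.65]
[560.5  91.9  -9.2] [ 0.6 -0.2  0.3]
saucer [array([515.42,  30.81,  39.98]), np.int64(611), np.float64(6.63)]
```

View pics/s10.png

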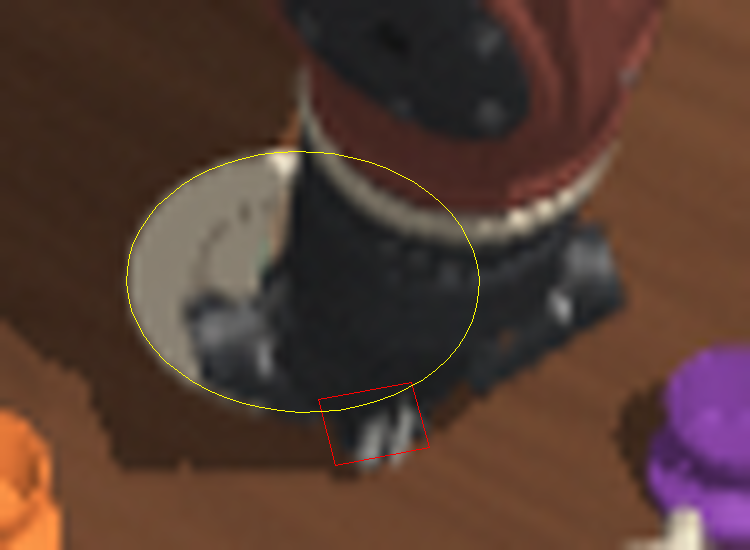

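View pics/w10.png

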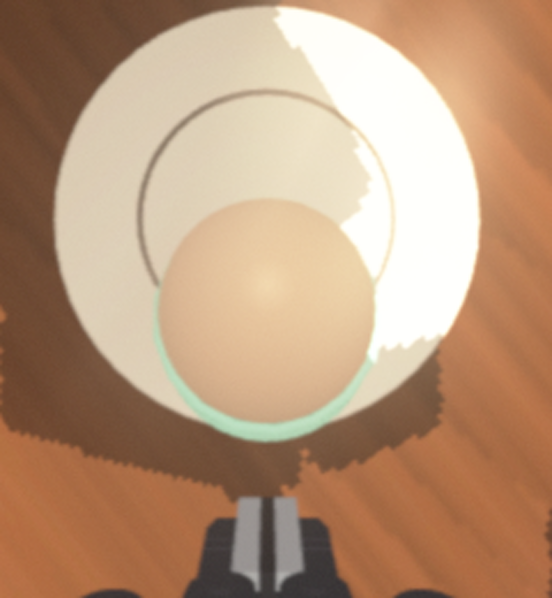

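Emit:
jog_arm(dp=[[0, 0, 0.4], [0, 0, 0.4], [0, 0, 0.3], [0, 0, 0], [0, 0, 0]], turn=[[0, 0, 0], [0, 0, 0], [0, 0, 0], [0, 0, 0], [0, 0, 0]], jaw=[0, 0, 0, 0, 0])

```text
t: 11.7
position: [558.3, 89.4, -20.1]
orientation: [[-0.59, -0.79, -0.169], [-0.76, 0.614, -0.215], [0.274, 0.002, -0.962]]
contact_force: [0.1, 0.3, 0.4]
finger_gap: 0.1
```

Emit:
jog_arm(dp=[[0, 0, 0.2], [0, 0, 0.2], [0, 0, 0], [0, 0, 0], [0, 0, 0]], turn=[[0, 0, 0], [0, 0, 0], [0, 0, 0], [0, 0, 0], [0, 0, 0]], jaw=[0, 0, 0, 0, 0])

```text
t: 12.2
position: [557.9, 88.6, -23.7]
orientation: [[-0.59, -0.79, -0.169], [-0.76, 0.614, -0.215], [0.274, 0.001, -0.962]]
contact_force: [-0.4, 0.1, -0.3]
finger_gap: 0.1
```

```bash
python3 sc.py 11; python3 look.py 11; python3 go.py 550,78.1,-25
```

```text
[557.9  88.6 -23.7] [-0.2 -0.3 -0.9]
saucer [array([517.69,  36.72,  40.24]), np.int64(494), np.float64(1.08)]
12.3 [557.85465542  88.59739963 -23.72477842] xdir -127.82673523238093 z [-0.16872417 -0.21533231 -0.96185454] [ 0.4 -1.2  0.3]
550,78.1,-25 tool cm [ 1.23 -0.02  0.48]
```

View pics/s11.png

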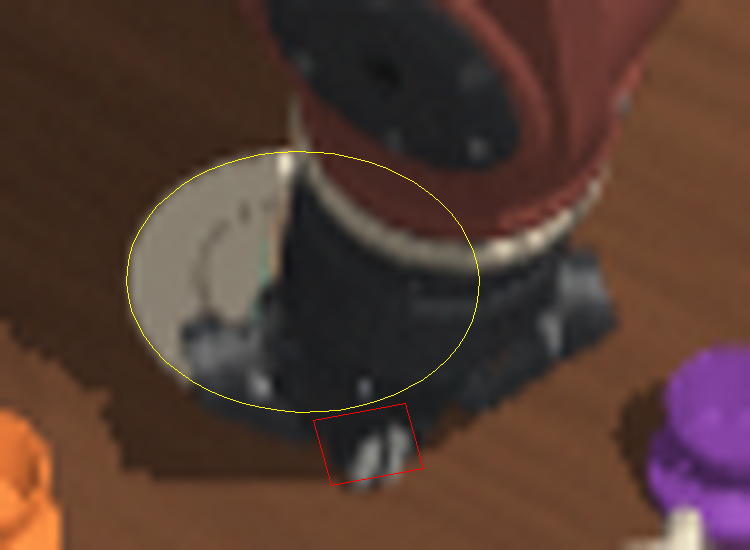

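View pics/w11.png

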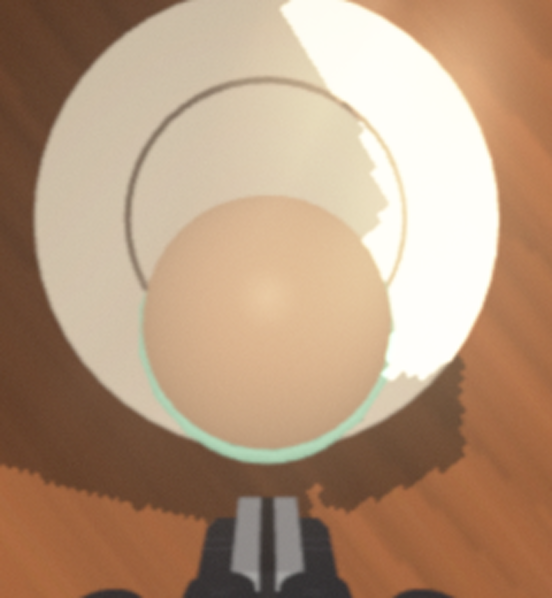

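No contact at TCP z = −23.7, which confirms the tip offset. To fix the tip height accurately I'll gently touch bare table here, clear of the saucer edge.

Emit:
jog_arm(dp=[[-0.1, 0, 0.35], [-0.1, 0, 0.35], [0, 0, 0], [0, 0, 0], [0, 0, 0]], turn=[[0, 0, 0], [0, 0, 0], [0, 0, 0], [0, 0, 0], [0, 0, 0]], jaw=[0, 0, 0, 0, 0])

```text
t: 12.8
position: [557.9, 88.6, -30.9]
orientation: [[-0.59, -0.79, -0.169], [-0.76, 0.613, -0.215], [0.274, 0.001, -0.962]]
contact_force: [-0.9, 0.4, 5.2]
finger_gap: 0.1
```

Emit:
jog_arm(dp=[[-0.03, 0, 0.1], [0, 0, 0], [-0.03, 0, 0.1], [0, 0, 0]], turn=[[0, 0, 0], [0, 0, 0], [0, 0, 0], [0, 0, 0]], jaw=[0, 0, 0, 0])

```text
t: 13.2
position: [558.1, 88.6, -31.2]
orientation: [[-0.59, -0.79, -0.168], [-0.76, 0.613, -0.216], [0.274, 0.0, -0.962]]
contact_force: [-5.5, 1.2, 19.5]
finger_gap: -0.1
```

Emit:
jog_arm(dp=[[-0.03, 0, 0.1], [0, 0, 0], [0, 0, 0]], turn=[[0, 0, 0], [0, 0, 0], [0, 0, 0]], jaw=[0, 0, 0])

```text
t: 13.5
position: [558.2, 88.5, -31.3]
orientation: [[-0.59, -0.79, -0.168], [-0.76, 0.613, -0.216], [0.274, 0.0, -0.962]]
contact_force: [-8.1, 1.4, 25.9]
finger_gap: -0.2
```

Emit:
jog_arm(dp=[[-0.03, 0, 0.1], [0, 0, 0], [0, 0, 0]], turn=[[0, 0, 0], [0, 0, 0], [0, 0, 0]], jaw=[0, 0, 0])

```text
t: 13.8
position: [558.3, 88.5, -31.4]
orientation: [[-0.589, -0.79, -0.168], [-0.76, 0.613, -0.217], [0.274, -0.0, -0.962]]
contact_force: [-10.8, 2.6, 34.3]
finger_gap: 0.0
```

Contact came at TCP z ≈ −30.7, so the lowest tip corner is 30.7 mm above the reported TCP height. TCP z = −18 would put that corner 2.7 mm above the saucer top and the front edge at z of about 18. I'll raise to that.

Emit:
jog_arm(dp=[[0.12, 0, -0.4], [0.12, 0, -0.4], [0.12, 0, -0.4], [0.12, 0, -0.4], [0, 0, 0]], turn=[[0, 0, 0], [0, 0, 0], [0, 0, 0], [0, 0, 0], [0, 0, 0]], jaw=[0, 0, 0, 0, 0])

```text
t: 14.3
position: [558.0, 88.4, -18.2]
orientation: [[-0.59, -0.79, -0.168], [-0.76, 0.614, -0.215], [0.273, 0.001, -0.962]]
contact_force: [-0.2, -0.2, 0.9]
finger_gap: -0.2
```

Emit:
jog_arm(dp=[[0, 0, 0], [0, 0, 0], [0, 0, 0]], turn=[[0, 0, 0], [0, 0, 0], [0, 0, 0]], jaw=[0, 0, 0])

```text
t: 14.6
position: [557.5, 88.4, -18.8]
orientation: [[-0.59, -0.79, -0.169], [-0.76, 0.614, -0.215], [0.274, 0.002, -0.962]]
contact_force: [-1.0, 0.8, -0.5]
finger_gap: 0.3
```

```bash
python3 look.py 12;  python3 sc.py 12 35
```

```text
[557.5  88.4 -18.8] [-1.   0.8 -0.5]
saucer [array([516.07,  32.5 ,  38.32]), np.int64(566), np.float64(4.97)]
```

View pics/w12.png

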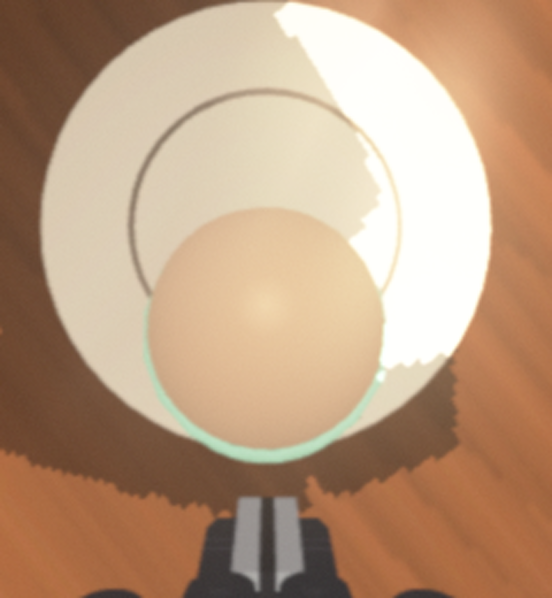

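View pics/s12.png

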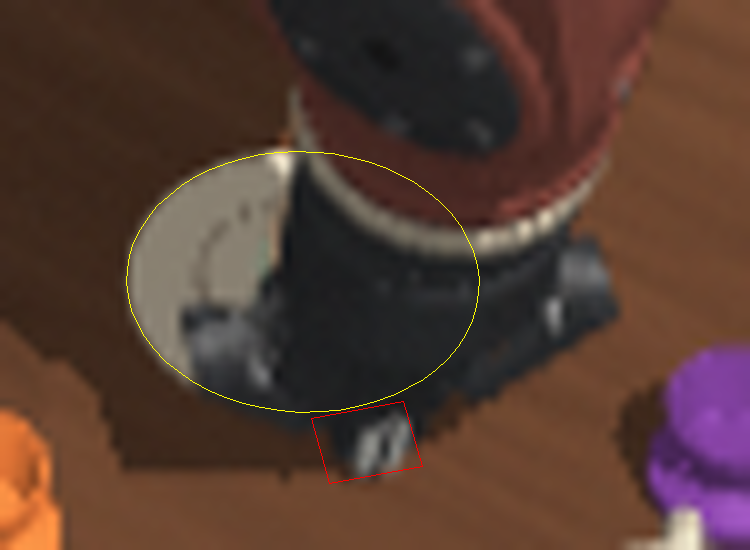

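Emit:
jog_arm(dp=[[0.1, 0, 0.02], [0.1, 0, 0.02], [0.1, 0, 0.02], [0.1, 0, 0.02], [0.1, 0, 0.02]], turn=[[0, 0, 0], [0, 0, 0], [0, 0, 0], [0, 0, 0], [0, 0, 0]], jaw=[0, 0, 0, 0, 0])

```text
t: 15.2
position: [554.5, 84.4, -18.2]
orientation: [[-0.59, -0.79, -0.169], [-0.76, 0.614, -0.215], [0.274, 0.001, -0.962]]
contact_force: [1.1, -0.2, 0.6]
finger_gap: 0.0
```

Emit:
jog_arm(dp=[[0.1, 0, 0.025], [0.1, 0, 0.025], [0.1, 0, 0.025], [0.1, 0, 0.025], [0.1, 0, 0.025]], turn=[[0, 0, 0], [0, 0, 0], [0, 0, 0], [0, 0, 0], [0, 0, 0]], jaw=[0, 0, 0, 0, 0])

```text
t: 15.7
position: [551.4, 80.4, -18.0]
orientation: [[-0.59, -0.79, -0.169], [-0.76, 0.614, -0.215], [0.273, 0.001, -0.962]]
contact_force: [0.9, 0.6, -1.4]
finger_gap: -0.1
```

```bash
python3 look.py 13
```

```text
[551.4  80.4 -18. ] [ 0.9  0.6 -1.4]
saucer [array([517.11,  35.21,  40.82]), np.int64(520), np.float64(2.29)]
```

View pics/w13.png

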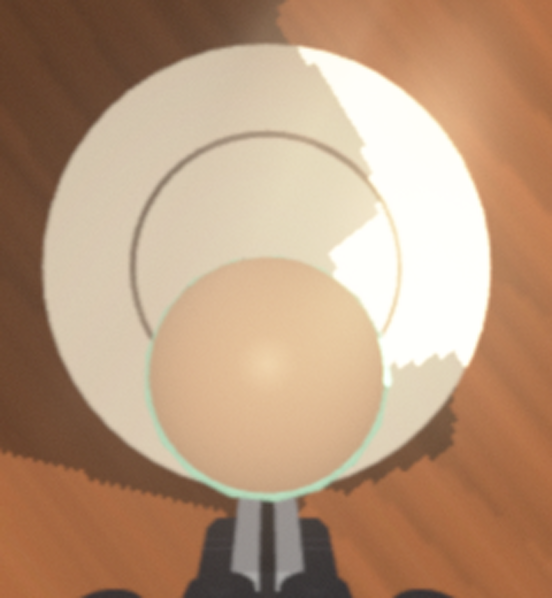

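```bash
cat > cup2.py <<'E'
from fit import *
import sys
def run(n,c0):
    s=dict(np.load(f's{n}.npz'));f=cv2.imread(f'pics/w{n}raw.png')
    hsv=cv2.cvtColor(f,cv2.COLOR_BGR2HSV).astype(int)
    mint=((hsv[...,0]>50)&(hsv[...,0]<100)&(hsv[...,1]>18)&(hsv[...,2]>110))
    egg=((hsv[...,0]<20)&(hsv[...,1]>50)&(hsv[...,2]>165))
    S=np.array([518.3,36.8])
    # mint rim: for rays from expected centre pick innermost mint pixel = egg/rim boundary or all mint within r 20..26 at z=50
    ys,xs=np.nonzero(mint);w=np.array([plane('wrist',u,v,50,s)[:2] for u,v in zip(xs,ys)])
    c=np.array(c0,float)
    for it in range(6):
        d=np.hypot(*(w-c).T);k=(d>19)&(d<25.5)
        r=least_squares(lambda p:np.hypot(*(w[k]-p).T)-22.6,c,loss='soft_l1',f_scale=.4);c=r.x
    ang=np.degrees(np.arctan2(*(w[k]-c).T[::-1]));h=np.histogram(ang,8,(-180,180))[0]
    v=S-c;print(n,'cup',c.round(1),k.sum(),h,'rel (along,lat)',np.round([v@[-.613,-.79],v@[-.79,.613]],1),'TCP->cup',np.round((c-s['position'][:2])@[-.613,-.79],1))
    g=cv2.resize(f[20:280,200:440],None,fx=2.3,fy=2.3,interpolation=cv2.INTER_CUBIC)
    for ctr,z,R,col in((c,50,23.5,(0,0,255)),(c,14,26,(255,0,255)),(S,10,56,(255,0,0)),(S,10,34,(255,0,0))):
        cv2.polylines(g,[np.int32([(proj('wrist',[ctr[0]+R*np.cos(a),ctr[1]+R*np.sin(a),z],s)-[200,20]+.5)*2.3 for a in np.linspace(0,6.283,80)])],True,col,1)
    cv2.imwrite(f'pics/o{n}.png',g)
    return c
if __name__=='__main__':
    c=(537.3,61.7)
    for n in sys.argv[1:]: c=run(n,c)
E
python3 cup2.py 8 11 12 13
```

```text
8 cup [537.8  62.6] 711 [  0   0   0  64 275 300  72   0] rel (along,lat) [32.4 -0.4] TCP->cup 50.5
11 cup [537.2  61.3] 486 [  0   0   0  47 171 198  70   0] rel (along,lat) [30.9 -0.1] TCP->cup 34.2
12 cup [537.2  61.3] 458 [  0   0   0  44 162 187  65   0] rel (along,lat) [31.  -0.1] TCP->cup 33.9
13 cup [535.8  59.6] 247 [ 0  0  0 22 87 98 40  0] rel (along,lat) [28.8 -0.1] TCP->cup 26.0
```

View pics/o13.png

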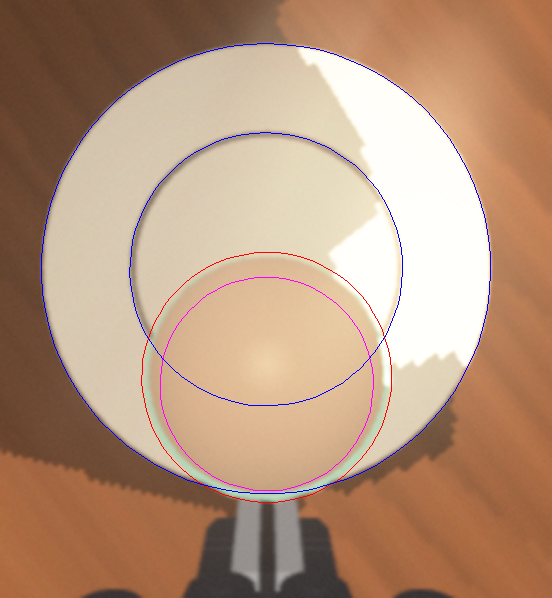

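Contact has begun: the cup-to-middle distance has gone from 31 to about 29 mm, the lateral error is near zero, and the saucer outline fits exactly. I'll keep pushing slowly.

Emit:
jog_arm(dp=[[0.1, 0, 0.028], [0.1, 0, 0.028], [0.1, 0, 0.028], [0.1, 0, 0.028], [0.1, 0, 0.028]], turn=[[0, 0, 0], [0, 0, 0], [0, 0, 0], [0, 0, 0], [0, 0, 0]], jaw=[0, 0, 0, 0, 0])

```text
t: 16.25
position: [548.2, 76.2, -18.0]
orientation: [[-0.59, -0.79, -0.169], [-0.76, 0.614, -0.215], [0.274, 0.001, -0.962]]
contact_force: [-0.2, 0.1, -0.2]
finger_gap: -0.1
```

```bash
python3 look.py 14; python3 cup2.py 13 14;python3 sc.py 14 35
```

```text
[548.2  76.2 -18. ] [-0.2  0.1 -0.2]
saucer [array([517.64,  36.33,  41.67]), np.int64(540), np.float64(1.35)]
13 cup [535.8  59.6] 247 [ 0  0  0 22 87 98 40  0] rel (along,lat) [28.8 -0.1] TCP->cup 26.0
14 cup [532.6  55.4] 244 [ 0  0  0 22 84 97 41  0] rel (along,lat) [23.5 -0.1] TCP->cup 26.0
```

View pics/o14.png

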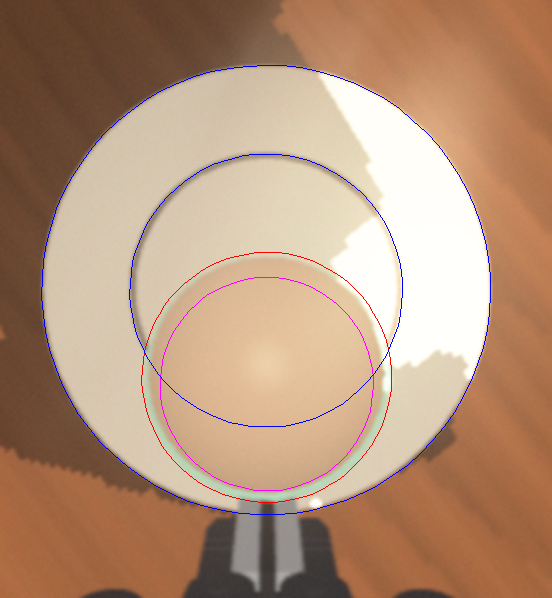

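The cup is sliding upright with the finger and the saucer hasn't moved. I'll push about 15 mm more.

Emit:
jog_arm(dp=[[0.1, 0, 0.028], [0.1, 0, 0.028], [0.1, 0, 0.028], [0.1, 0, 0.028], [0.1, 0, 0.028]], turn=[[0, 0, 0], [0, 0, 0], [0, 0, 0], [0, 0, 0], [0, 0, 0]], jaw=[0, 0, 0, 0, 0])

```text
t: 16.85
position: [545.0, 72.1, -17.9]
orientation: [[-0.59, -0.79, -0.169], [-0.76, 0.614, -0.215], [0.274, 0.001, -0.962]]
contact_force: [0.5, 1.3, -0.7]
finger_gap: -0.0
```

Emit:
jog_arm(dp=[[0.1, 0, 0.028], [0.1, 0, 0.028], [0.1, 0, 0.028], [0.1, 0, 0.028], [0.1, 0, 0.028]], turn=[[0, 0, 0], [0, 0, 0], [0, 0, 0], [0, 0, 0], [0, 0, 0]], jaw=[0, 0, 0, 0, 0])

```text
t: 17.35
position: [541.8, 68.0, -17.9]
orientation: [[-0.59, -0.79, -0.169], [-0.76, 0.614, -0.215], [0.274, 0.001, -0.962]]
contact_force: [0.0, 0.4, -0.1]
finger_gap: 0.1
```

```bash
python3 look.py 15; sed -i 's/c=(537.3,61.7)/c=(532.6,55.4)/' cup2.py
python3 - <<'E'
from cup2 import run
run('15',(526,47))
E
```

```text
[541.8  68.  -17.9] [ 0.   0.4 -0.1]
saucer [array([517.96,  37.15,  42.78]), np.int64(424), np.float64(0.13)]
15 cup [526.1  47.2] 243 [ 0  0  0 21 83 98 36  5] rel (along,lat) [13.1 -0.2] TCP->cup 26.0
```

View pics/o15.png

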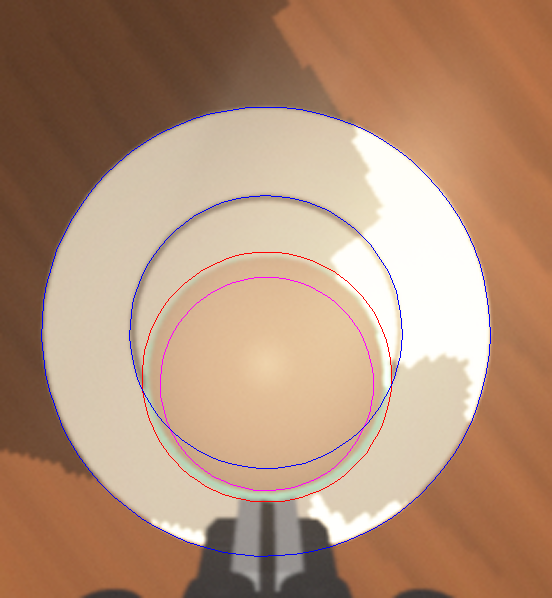

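Emit:
jog_arm(dp=[[0.1, 0, 0.028], [0.1, 0, 0.028], [0.1, 0, 0.028], [0.1, 0, 0.028], [0.1, 0, 0.028]], turn=[[0, 0, 0], [0, 0, 0], [0, 0, 0], [0, 0, 0], [0, 0, 0]], jaw=[0, 0, 0, 0, 0])

```text
t: 17.9
position: [538.6, 63.9, -17.9]
orientation: [[-0.59, -0.79, -0.169], [-0.76, 0.614, -0.215], [0.274, 0.001, -0.962]]
contact_force: [0.5, 0.4, 0.2]
finger_gap: 0.0
```

Emit:
jog_arm(dp=[[0.1, 0, 0.028], [0.1, 0, 0.028], [0.1, 0, 0.028], [0.1, 0, 0.028], [0.1, 0, 0.028]], turn=[[0, 0, 0], [0, 0, 0], [0, 0, 0], [0, 0, 0], [0, 0, 0]], jaw=[0, 0, 0, 0, 0])

```text
t: 18.4
position: [535.4, 59.8, -17.9]
orientation: [[-0.59, -0.79, -0.169], [-0.76, 0.614, -0.215], [0.274, 0.001, -0.962]]
contact_force: [0.0, 1.1, 0.5]
finger_gap: -0.2
```

```bash
python3 look.py 16;python3 - <<'E'
from cup2 import run
run('16',(519.7,39))
E
```

```text
[535.4  59.8 -17.9] [0.  1.1 0.5]
saucer [array([517.67,  36.71,  42.58]), np.int64(480), np.float64(0.41)]
16 cup [519.8  39. ] 225 [ 0  0  0 22 83 91 29  0] rel (along,lat) [ 2.6 -0.1] TCP->cup 26.0
```

View pics/o16.png

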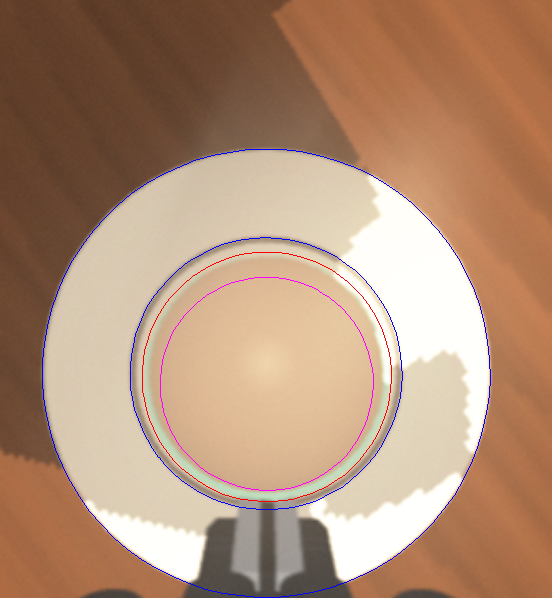

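Emit:
jog_arm(dp=[[0.1, 0, 0.028], [0.08, 0, 0.022], [0, 0, 0], [0, 0, 0]], turn=[[0, 0, 0], [0, 0, 0], [0, 0, 0], [0, 0, 0]], jaw=[0, 0, 0, 0])

```text
t: 18.85
position: [534.3, 58.4, -17.9]
orientation: [[-0.59, -0.79, -0.169], [-0.76, 0.614, -0.215], [0.274, 0.001, -0.962]]
contact_force: [0.8, -0.7, -0.0]
finger_gap: -0.0
```

Emit:
jog_arm(dp=[[-0.1, 0, -0.03], [-0.2, 0, -0.06], [-0.5, 0, -0.14], [-0.8, 0, -0.23], [0, 0, 0]], turn=[[0, 0, 0], [0, 0, 0], [0, 0, 0], [0, 0, 0], [0, 0, 0]], jaw=[0, 0, 0, 0, 0])

```text
t: 19.35
position: [545.3, 72.4, -17.8]
orientation: [[-0.589, -0.79, -0.168], [-0.76, 0.613, -0.215], [0.273, 0.001, -0.962]]
contact_force: [0.2, -0.1, -0.6]
finger_gap: -0.1
```

```bash
python3 look.py 17;python3 - <<'E'
from cup2 import run
run('17',(518.7,37.4))
E
```

```text
[545.3  72.4 -17.8] [ 0.2 -0.1 -0.6]
saucer [array([517.96,  36.98,  42.79]), np.int64(424), np.float64(0.14)]
17 cup [518.9  38.1] 823 [  0   0   0  66 317 360  80   0] rel (along,lat) [ 1.4 -0.3] TCP->cup 43.3
```

View pics/o17.png

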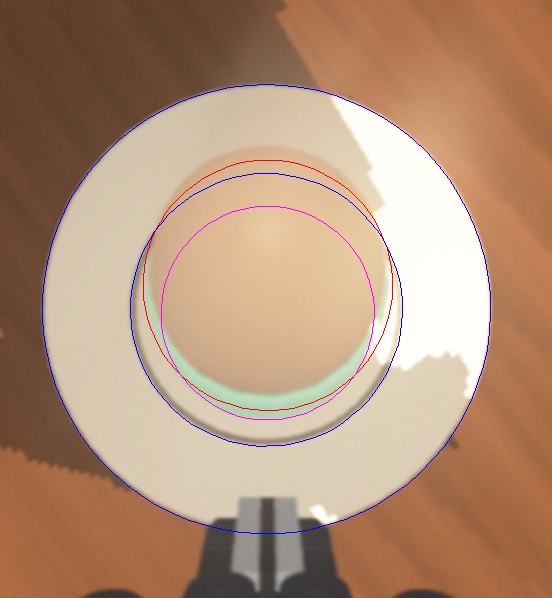

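The cup is within about 1.5 mm of the middle and upright, and the finger is clear. Now I'll lift away along the tool axis, up and back.

Emit:
jog_arm(dp=[[-0.6, 0, -1], [-0.5, 0, -2.5], [0, 0, -4], [0, 0, -4], [0, 0, -4]], turn=[[0, 0, 0], [0, 0, 0], [0, 0, 0], [0, 0, 0], [0, 0, 0]], jaw=[0, 0, 0, 0, 0])

```text
t: 19.9
position: [577.1, 113.6, 129.7]
orientation: [[-0.59, -0.79, -0.169], [-0.76, 0.614, -0.215], [0.274, 0.001, -0.962]]
contact_force: [0.7, 0.2, 1.0]
finger_gap: -0.0
```

Emit:
jog_arm(dp=[[0, 0, -4], [0, 0, -3], [0, 0, 0], [0, 0, 0], [0, 0, 0]], turn=[[0, 0, 0], [0, 0, 0], [0, 0, 0], [0, 0, 0], [0, 0, 0]], jaw=[0, 0, 0, 0, 0])

```text
t: 20.4
position: [588.4, 128.2, 194.2]
orientation: [[-0.589, -0.79, -0.171], [-0.76, 0.614, -0.216], [0.275, 0.003, -0.961]]
contact_force: [0.4, 0.5, -0.5]
finger_gap: 0.3
```

Emit:
jog_arm(dp=[[0, 0, 0], [0, 0, 0], [0, 0, 0], [0, 0, 0], [0, 0, 0]], turn=[[0, 0, 0], [0, 0, 0], [0, 0, 0], [0, 0, 0], [0, 0, 0]], jaw=[0, 0, 0, 0, 0])

```text
t: 20.9
position: [589.0, 128.3, 195.5]
orientation: [[-0.59, -0.79, -0.169], [-0.76, 0.614, -0.215], [0.274, 0.001, -0.962]]
contact_force: [0.1, -0.3, 0.8]
finger_gap: -0.2
```

```bash
python3 look.py 18;python3 - <<'E'
from cup2 import run
from h import *
run('18',(518.7,37.4))
S=np.array([518.3,36.8]);out=[cv2.resize(cv2.imread('pics/o18.png'),(368,400))]
f=robot.grab_frame('scene');cv2.imwrite('pics/s18raw.png',f)
x,y=proj('scene',[*S,30]).astype(int)-[25,25];g=cv2.resize(f[y:y+50,x:x+50],(400,400),interpolation=cv2.INTER_CUBIC)
for c,z,R in((S,10,56),(S,10,34),(S,18,26)):
    cv2.polylines(g,[np.int32([(proj('scene',[c[0]+R*np.cos(a),c[1]+R*np.sin(a),z])-[x,y]+.5)*8 for a in np.linspace(0,6.283,80)])],True,(0,0,255),1)
out.append(g);cv2.imwrite('pics/f18.png',np.hstack(out))
E
```

```text
[589.  128.3 195.5] [ 0.1 -0.3  0.8]
saucer [array([518.27,  36.96,  55.67]), np.int64(238), np.float64(0.29)]
18 cup [518.   37.3] 10 [0 0 0 0 2 2 6 0] rel (along,lat) [ 0.2 -0.5] TCP->cup 115.4
```

View pics/f18.png

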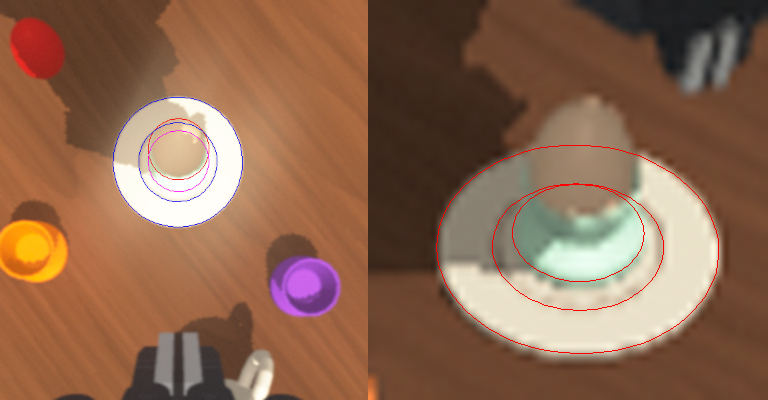

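View pics/s18raw.png

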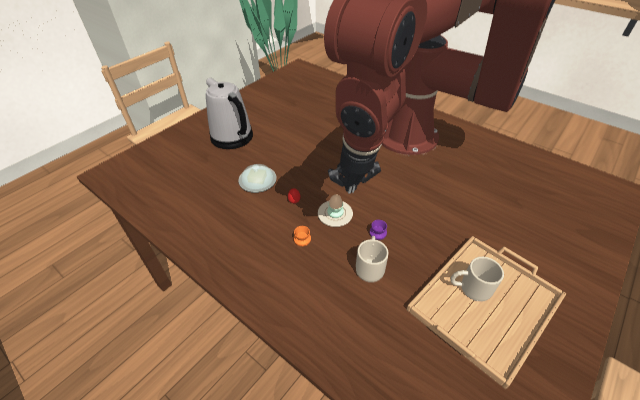

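The egg is upright in the cup, the flange lies inside the ring to about 1 px (1–2 mm), the saucer outline hasn't moved, and the hand is well clear. I'll hand it in.

```bash
python3 -c "
from plant import robot
print(robot.read_state()['t']);print(robot.job_done())"
```

```text
21.0
the job is handed in; nothing more can be done
None
```

I pushed the egg cup about 30 mm with closed fingertips against its foot flange, at about 10 mm/s, to the middle of the saucer. The hand is drawn up and back, and I handed the job in at 21.0 s with no verdict reported.

**Last checks:**
- **Cup:** it stands upright, about 1.5 mm or less from the saucer's middle. The scene overlay agrees to about 1 px. The closing wrist fit gave 0.5 mm, but it rested on only 10 pixels, so I rely on the earlier 1.5 mm.
- **Egg:** it is upright in the cup.
- **Saucer:** it has not moved, within about 1 mm.
- **Other objects:** the mugs, butter dish and kettle look untouched in the scene picture.

**What disagreed:**
- **Tip position:** the real fingertips end about 35 mm short of the reported TCP. My first approach therefore passed above the flange and came close to the egg. I saw no cup movement, backed off and measured the tip.
- **Table touch:** I then lowered the fingertips onto the bare table to fix their height. That touch reached about 34 N, harder than I meant it to be.

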